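# Clip the snap-hook drivers onto the free eyes of the tether rail

### The job

Draw each snap-hook driver straight up out of its light stand, without toppling a stand, and clip it onto a free eye of the tether rail: press its gate against the bar until the bar is inside the hook and the gate has sprung shut, then let it hang there. Three or four drivers are waiting; hang one per eye, and pass over the eye that is covered by a guard saddle, leaving the saddle in place. Leave the stands upright on the table, and do not disturb the beaker and the jar.

Things in the scene. Friction and masses are not known exactly. Their poses are not given: they have to be found in the camera images.
- eye_2 (a point): Middle of the fixed tether rail: on the axis of its round bar (7 mm thick, 185 mm up), mid eye 2. Six 8 mm posts 66 mm apart under the bar, on a base plate 64 x 366 x 8 mm, make five eyes; eye k is centred at y = +132, +66, 0, -66, -132 mm for k = 0 to 4. Axes: z up, y along the bar to the left, x level, away from the robot. The -x side, towards the robot, is open to approach.
- sleeve_0: Grey plastic guard saddle, 22 x 50 x 50 mm, hung over the bar at eye 0 and filling it: no hook goes on there; it stays where it is. Origin on the bar's axis, 10 mm under its top. Exactly one of the five saddles is present; the others are None and their eyes free.
- sleeve_1: Grey plastic guard saddle, 22 x 50 x 50 mm, hung over the bar at eye 1 and filling it: no hook goes on there; it stays where it is. Origin on the bar's axis, 10 mm under its top. Exactly one of the five saddles is present; the others are None and their eyes free.
- sleeve_2: Grey plastic guard saddle, 22 x 50 x 50 mm, hung over the bar at eye 2 and filling it: no hook goes on there; it stays where it is. Origin on the bar's axis, 10 mm under its top. Exactly one of the five saddles is present; the others are None and their eyes free.
- sleeve_3: Grey plastic guard saddle, 22 x 50 x 50 mm, hung over the bar at eye 3 and filling it: no hook goes on there; it stays where it is. Origin on the bar's axis, 10 mm under its top. Exactly one of the five saddles is present; the others are None and their eyes free.
- sleeve_4: Grey plastic guard saddle, 22 x 50 x 50 mm, hung over the bar at eye 4 and filling it: no hook goes on there; it stays where it is. Origin on the bar's axis, 10 mm under its top. Exactly one of the five saddles is present; the others are None and their eyes free.
- driver_0_grip (a point): Centre of the black grip tab (22 mm along x, 12 along y, 48 high) on top of snap-hook driver 0, 203 mm tall, 0.1 kg, upright in stand 0 at the start; None if absent. Heights above the driver's foot: tab 155 to 203, this point 181, hook loop 83 to 157 mm; below it a 12 mm square shank, its lowest 36 mm in the stand's socket. Axes: z up, x towards the side with the gate.
- driver_0_seat (a point): Driver 0: where the bar's axis lies when it hangs, just under the arched top of the loop, 37 mm below the tab's centre, 144 mm above the foot. Same axes as the grip. The loop is flat in the x-z plane, of 8 mm round steel, x -26 to +22 mm, 83 to 157 mm above the foot; inside it is clear from x -18 to +15 mm. Its nose, over the gate at x = +18 mm, ends 135 mm above the foot.
- driver_0_gate (a joint): Gate of driver 0, rad: 0 shut, up to 1.3 swung inward (to -x); a spring shuts it. A 6 mm pin at x = +18 mm, hinged 95 mm above the foot, free tip at 133 mm. A bar that meets it from outside 120 to 131 mm above the foot (best 128, which is 53 mm below the tab's centre) pushes it in with 2 to 6 N; it springs shut once the bar's axis is at x = -8 to -13 mm.
- driver_1_grip (a point): Centre of the black grip tab (22 mm along x, 12 along y, 48 high) on top of snap-hook driver 1, 203 mm tall, 0.1 kg, upright in stand 0 at the start; None if absent. Heights above the driver's foot: tab 155 to 203, this point 181, hook loop 83 to 157 mm; below it a 12 mm square shank, its lowest 36 mm in the stand's socket. Axes: z up, x towards the side with the gate.
- driver_1_seat (a point): Driver 1: where the bar's axis lies when it hangs, just under the arched top of the loop, 37 mm below the tab's centre, 144 mm above the foot. Same axes as the grip. The loop is flat in the x-z plane, of 8 mm round steel, x -26 to +22 mm, 83 to 157 mm above the foot; inside it is clear from x -18 to +15 mm. Its nose, over the gate at x = +18 mm, ends 135 mm above the foot.
- driver_1_gate (a joint): Gate of driver 1, rad: 0 shut, up to 1.3 swung inward (to -x); a spring shuts it. A 6 mm pin at x = +18 mm, hinged 95 mm above the foot, free tip at 133 mm. A bar that meets it from outside 120 to 131 mm above the foot (best 128, which is 53 mm below the tab's centre) pushes it in with 2 to 6 N; it springs shut once the bar's axis is at x = -8 to -13 mm.
- driver_2_grip (a point): Centre of the black grip tab (22 mm along x, 12 along y, 48 high) on top of snap-hook driver 2, 203 mm tall, 0.1 kg, upright in stand 1 at the start; None if absent. Heights above the driver's foot: tab 155 to 203, this point 181, hook loop 83 to 157 mm; below it a 12 mm square shank, its lowest 36 mm in the stand's socket. Axes: z up, x towards the side with the gate.
- driver_2_seat (a point): Driver 2: where the bar's axis lies when it hangs, just under the arched top of the loop, 37 mm below the tab's centre, 144 mm above the foot. Same axes as the grip. The loop is flat in the x-z plane, of 8 mm round steel, x -26 to +22 mm, 83 to 157 mm above the foot; inside it is clear from x -18 to +15 mm. Its nose, over the gate at x = +18 mm, ends 135 mm above the foot.
- driver_2_gate (a joint): Gate of driver 2, rad: 0 shut, up to 1.3 swung inward (to -x); a spring shuts it. A 6 mm pin at x = +18 mm, hinged 95 mm above the foot, free tip at 133 mm. A bar that meets it from outside 120 to 131 mm above the foot (best 128, which is 53 mm below the tab's centre) pushes it in with 2 to 6 N; it springs shut once the bar's axis is at x = -8 to -13 mm.
- driver_3_grip (a point): Centre of the black grip tab (22 mm along x, 12 along y, 48 high) on top of snap-hook driver 3, 203 mm tall, 0.1 kg, upright in stand 1 at the start; None if absent. Heights above the driver's foot: tab 155 to 203, this point 181, hook loop 83 to 157 mm; below it a 12 mm square shank, its lowest 36 mm in the stand's socket. Axes: z up, x towards the side with the gate.
- driver_3_seat (a point): Driver 3: where the bar's axis lies when it hangs, just under the arched top of the loop, 37 mm below the tab's centre, 144 mm above the foot. Same axes as the grip. The loop is flat in the x-z plane, of 8 mm round steel, x -26 to +22 mm, 83 to 157 mm above the foot; inside it is clear from x -18 to +15 mm. Its nose, over the gate at x = +18 mm, ends 135 mm above the foot.
- driver_3_gate (a joint): Gate of driver 3, rad: 0 shut, up to 1.3 swung inward (to -x); a spring shuts it. A 6 mm pin at x = +18 mm, hinged 95 mm above the foot, free tip at 133 mm. A bar that meets it from outside 120 to 131 mm above the foot (best 128, which is 53 mm below the tab's centre) pushes it in with 2 to 6 N; it springs shut once the bar's axis is at x = -8 to -13 mm.
- stand_0_center (a point): Light white plastic stand 0 (left of the rail), loose, 0.1 kg: foot plate 56 x 132 x 6 mm, block 34 x 112 mm, 42 mm high over all, with two 15 mm square sockets 36 mm deep at y = +35 and -35 mm. Point at mid height, 21 mm above the table. It slides or tips if a standing driver is pushed or pulled out askew.
- stand_1_center (a point): Light white plastic stand 1 (right of the rail), loose, 0.1 kg: foot plate 56 x 132 x 6 mm, block 34 x 112 mm, 42 mm high over all, with two 15 mm square sockets 36 mm deep at y = +35 and -35 mm. Point at mid height, 21 mm above the table. It slides or tips if a standing driver is pushed or pulled out askew.
- beaker_center (a point): Clear beaker, 57 mm wide, 66 mm high, loose; point at its centre. Bystander.
- jar_center (a point): Amber jar with white cap, 45 mm wide, 55 mm high, loose; point at its centre. Bystander.

How it is judged:
By the outcome, as a careful person would: the job done as asked, in the order asked, and still so for the second after the job is handed in, with the robot touching nothing.
Of sleeve_0, sleeve_1, sleeve_2, sleeve_3, sleeve_4 only 1 to 1 are there at a start; the rules pass over those that are not, and their reading is None.
Of driver_0, driver_1, driver_2, driver_3 only 3 to 4 are there at a start; the rules pass over those that are not, and their reading is None.
At some moment in a run one of stand_0, stand_1 may be knocked a few centimetres aside while the robot is not near it.
It also fails if it takes over 208 s, if anything falls off the work surface, if the arm or the gripper's body presses on something with over 40 N, if the wrist force passes 120 N, or if a joint passes its speed limit or range.

### The arm

A 6-joint arm with a two-finger parallel gripper is mounted at the origin on a cart in front of the work surface, level with it; the furniture and walls round the work are solid. World frame = base frame: x ahead of the robot, y to its left, z up, the work surface at z = 0. Lengths are in m, angles in rad, forces in N, time in s.
With the tool pointing down it reaches from about 0.35 to 0.975 m from the base axis. Payload 4.9 kg.
Tool frame: the origin (TCP) lies on the centre line of the jaws, within the pads' length; the fingertips stand r.tips_ahead ahead of it and the grasp point (between the pads) lies 6 mm ahead of it (r.tips_ahead is the distance from the TCP to the fingertips, in m); z points along the fingers, y is the line along which they close (so a half turn about z gives the same grasp; the last joint's range is limited). The gripper opens to 85 mm and grips with 20 to 120 N. Pads are 22 mm wide; open, the fingers measure 114 mm over their backs; the gripper's body (76 mm by 85 mm) begins 54 mm behind the grasp point. The pads swing forward as they close: fully open they stand 13 mm farther back than shut.
Start: joints at [1.09, 0.053, 1.613, -0, 1.476, -0.119], TCP at [0.221, 0.585, 0.256] pointing down, gripper open.
Joint ranges: [-3.01, 3.01], [-1.01, 2.22], [0.06, 2.58], [-1.02, 4.17], [0.09, 2.62], [-3.14, 3.14]. Speed limits (rad/s): [2.57, 2.57, 3.14, 3.14, 3.14, 3.14].

### API

Orientations are given as a rotation vector (axis times angle).
In Python, from station import r, read_camera, get_calibration gives the robot as it stands.
- The arm moves only by the tool send_rows, never from a script. Its argument "steps" is a list of rows, each an object with "delta_pos": the shift along the tool's x, y, z in mm, a list of three; "dr": the turn, a rotation vector about the tool's x, y, z in units of 5 degrees (1.0 is 5 degrees), a list of three; "fingers": the opening, from 0 (shut) to 1 (fully open). A call has 1 to 12 rows; each row shifts and turns the commanded pose from where the row before left it, along the tool's axes as they then stand; what a row does not reach is not made up. A row lasts 1/12 s, in which the tool goes at most 41.7 mm and 7.16 degrees, less where a joint would pass 70% of its speed; a pose out of reach is approached as far as the arm can. A call is refused whole if a number of a shift passes 41.7 or a number of a turn 1, either way. A call with a gripper value outside its range is refused whole. The fingers move at their own pace and stop on an object; the grip force is fixed at half the most. Time passes only in rows, so rows that do not move let the fingers close. It gives the time, the measured TCP pose, the force, the opening and the grip force at its end, in the units of the state.
- r.state(): the state, without advancing time (a new reading comes with each control period).
- read_camera(name): name is "scene" or "top" or "wrist"; returns the picture (480x640x3 uint8, red, green, blue); there is no depth.
- get_calibration(name): a dict with "mtx" (3x3 intrinsics, pixels), "view" (4x4, takes a point from world to camera coordinates); the wrist camera has in their place "hand_eye" (4x4, takes a point from camera to tool coordinates, whose origin is the TCP and whose axes are the flange's). Camera axes: x right, y up, looking along -z (the intrinsics and any distortion apply to the point x, -y, -z); pixel columns grow to the right and rows downward; lengths in m; the calibration is good to about 2 mm. The wrist camera is an equidistant fisheye: a pixel r from the principal point sees the ray r / f radians off the axis. A picture is of the moment at which its call begins: read the wrist's pose just before it. get_calibration takes no time and is no camera call.
- r.finish_job(): hands the job in; it is judged then, once.
The state is a dict: "t": time; "joint_pos": joint angles; "qvel": joint speeds; "effort": joint torques, N m; "eef_pos": TCP position; "tcp_rot": TCP orientation; "wrist_force": force on the tool from outside, world axes, zero at the start; "moment": the same for the moment, N m; "opening": opening from 0.0 (shut) to 1.0 (fully open); "grasp_force": force on a finger pad.
Only numpy, scipy, OpenCV 4.12 (cv2) and the standard library are available. Lean on these libraries where they do the work, as an engineer would, in place of code of your own. Each camera call takes 0.05 s, during which the arm holds its last target. There are 200 camera calls.

## Working session

There is one attempt and no reset: what is moved stays moved. The work goes in short steps, Python scripts to look and compute and a tool call to move; the robot and the scene stay as the last step left them, time stands still between calls to the robot, and variables do not carry over. Pictures are saved under pics/ and viewed, at most 14 in all, crops included, and the job is handed in when it is done.

Besides the shell and the picture viewer there is one more tool, called after ">>>" as name(argument=value, ...) on one line, values as JSON. send_rows: Moves the arm, as the interface text tells. Its arguments: {"type":"object","properties":{"steps":{"type":"array"}},"required":["steps"]}

```bash
mkdir -p pics; ls; python3 - <<'E'
from station import r, read_camera, get_calibration
import cv2, numpy as np
for n in ("scene","top"):
    im=read_camera(n); cv2.imwrite(f"pics/{n}0.png",im[:,:,::-1]); np.save(n+"0.npy",im)
    c=get_calibration(n); print(n,c)
print(get_calibration("wrist")); print(r.state(), r.tips_ahead)
E
```

```text
pics
scene {'mtx': array([[564.21650575,   0.        , 313.87745713],
       [  0.        , 564.21650575, 247.34590101],
       [  0.        ,   0.        ,   1.        ]]), 'view': array([[-0.15497159, -0.98770923,  0.02035406,  0.10211622],
       [ 0.72904226, -0.10043434,  0.67706007, -0.50216706],
       [-0.66669423,  0.11976404,  0.73564623, -1.18956942],
       [ 0.        ,  0.        ,  0.        ,  1.        ]])}
top {'mtx': array([[482.96926315,   0.        , 320.51422325],
       [  0.        , 482.96926315, 239.96807626],
       [  0.        ,   0.        ,   1.        ]]), 'view': array([[ 7.88937362e-04, -9.99996222e-01,  2.63313906e-03,
        -4.33191197e-03],
       [ 9.95143994e-01,  1.04427507e-03,  9.84242906e-02,
        -5.42407264e-01],
       [-9.84266685e-02,  2.54270192e-03,  9.95141058e-01,
        -1.08198773e+00],
       [ 0.00000000e+00,  0.00000000e+00,  0.00000000e+00,
         1.00000000e+00]])}
{'mtx': array([[371.64829954,   0.        , 316.53870982],
       [  0.        , 371.64829954, 245.67767959],
       [  0.        ,   0.        ,   1.     
[... 362 characters left out ...]
{'t': 0.1, 'joint_pos': array([ 1.08999090e+00,  5.33067635e-02,  1.61417699e+00, -1.69480092e-05,
        1.47600329e+00, -1.18996425e-01]), 'qvel': array([-7.43282372e-04, -2.01032959e-03, -3.77947241e-03, -7.38123142e-04,
        1.83459995e-05, -2.63790618e-04]), 'effort': array([-1.31582756e-04, -3.94900453e+01, -3.71365678e+01, -1.08569589e-04,
        3.92136208e-03, -1.28294491e-05]), 'eef_pos': array([0.22098543, 0.58406539, 0.25516392]), 'tcp_rot': array([-5.65132892e-01, -3.08979065e+00,  2.85022387e-03]), 'wrist_force': array([ 0.3089718 , -0.63984022,  0.48256946]), 'moment': array([ 0.02099451, -0.01950252, -0.02296322]), 'grasp_force': 0.0, 'opening': 1.0017511615796821} 0.025
```

View pics/scene0.png

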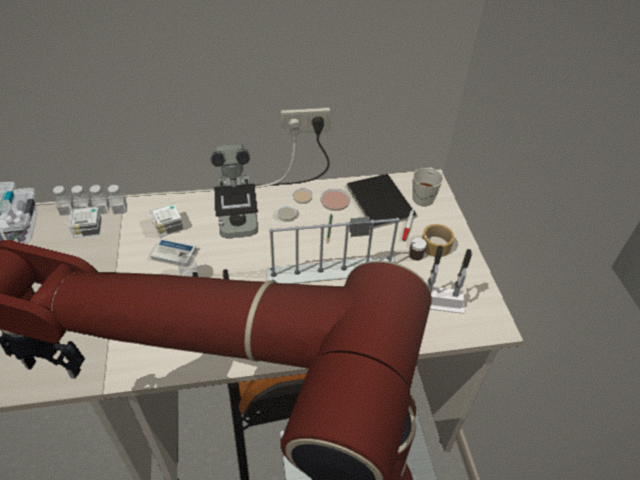

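View pics/top0.png

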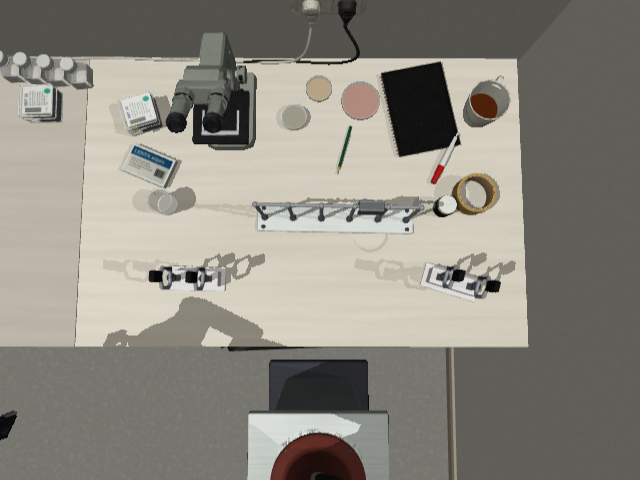

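The rail's base plate is around (335,220) and a dark saddle sits on the bar near (371,207), which looks like eye 3. The left stand is at (190,278) and the right stand at (457,282), each with two drivers. The beaker is near (165,202) and the jar near (446,206). I'll enlarge these areas.

```bash
cat > h.py <<'E'
import numpy as np, cv2
from scipy.spatial.transform import Rotation as R
from station import r, read_camera, get_calibration
def ray(name,uv,st=None):
    c=get_calibration(name); K=c["mtx"]; d=np.array([(uv[0]-K[0,2])/K[0,0],(uv[1]-K[1,2])/K[1,1]])
    if name=="wrist":
        th=np.hypot(*d); s=np.sinc(th/np.pi)
        v=np.array([d[0]*s,-d[1]*s,-np.cos(th)]); H=c["hand_eye"]
        Rt=R.from_rotvec(st["tcp_rot"]).as_matrix()
        return Rt@H[:3,3]+st["eef_pos"], Rt@H[:3,:3]@v
    V=c["view"]; return -V[:3,:3].T@V[:3,3], V[:3,:3].T@np.array([d[0],-d[1],-1])
def plane(name,uv,z,st=None):
    o,d=ray(name,uv,st); return (o+d*(z-o[2])/d[2]).round(4)
def px(name,p,st=None):
    c=get_calibration(name); K=c["mtx"]
    if name=="wrist":
        H=c["hand_eye"]; Rt=R.from_rotvec(st["tcp_rot"]).as_matrix()
        q=H[:3,:3].T@(Rt.T@(np.array(p)-st["eef_pos"])-H[:3,3])
        ro=np.hypot(q[0],q[1]); th=np.arctan2(ro,-q[2]); k=th/ro
        return np.array([K[0,2]+K[0,0]*k*q[0],K[1,2]-K[1,1]*k*q[1]])
    q=c["view"]@np.append(p,1); return np.array([K[0,2]-K[0,0]*q[0]/q[2],K[1,2]+K[1,1]*q[1]/q[2]])
def toolshift(dw,st=None):
    st=st or r.state(); return (R.from_rotvec(st["tcp_rot"]).as_matrix().T@np.array(dw)*1000).round(1)
E
python3 - <<'E'
from h import *
im=np.load("top0.npy")[:,:,::-1]
a=cv2.resize(im[250:310,100:280],None,fx=4,fy=4,interpolation=cv2.INTER_CUBIC)
b=cv2.resize(im[250:310,350:530],None,fx=4,fy=4,interpolation=cv2.INTER_CUBIC)
c=cv2.resize(im[188:243,250:430],None,fx=4,fy=4,interpolation=cv2.INTER_CUBIC)[:110]
cv2.imwrite("pics/crop0.png",np.vstack([a,b,c]))
for n,p,z in (("bar L end",(254,204),.185),("bar R",(423,208),.185),("sad",(371,207),.195),("tab",(154,276),.203),("tab",(190,277),.203),("tab",(459,273),.203),("tab",(494,287),.203),("beak",(163,202),.066),("jar",(446,206),.055)): print(n,plane("top",p,z))
E
```

```text
bar L end [0.5982 0.1283 0.185 ]
bar R [ 0.5906 -0.2064  0.185 ]
sad [ 0.5908 -0.1023  0.195 ]
tab [0.4554 0.3151 0.203 ]
tab [0.4535 0.2463 0.203 ]
tab [ 0.4616 -0.269   0.203 ]
tab [ 0.4349 -0.3352  0.203 ]
beak [0.6232 0.3475 0.066 ]
jar [ 0.6169 -0.2866  0.055 ]
```

View pics/crop0.png

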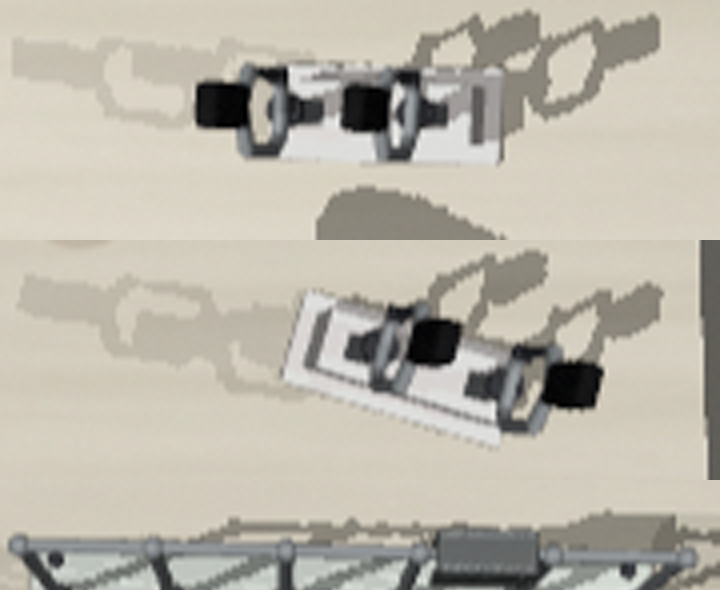

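There are four drivers, and the saddle at eye 3 leaves eyes 0, 1, 2 and 4 free. I'll move up near the left stand so the wrist camera can show which way the gates face.

>>> send_rows(steps=[{"delta_pos": [0, 0, -15], "dr": [0, 0, -1], "fingers": 1}, {"delta_pos": [0, 0, -15], "dr": [0, 0, -1], "fingers": 1}, {"delta_pos": [0, 0, -15], "dr": [0, 0, -1], "fingers": 0.5}, {"delta_pos": [0, 0, -15], "dr": [0, 0, -1], "fingers": 0.5}, {"delta_pos": [0, 0, -15], "dr": [0, 0, -0.14], "fingers": 0.5}, {"delta_pos": [-20, -38, 0], "dr": [0, 0, 0], "fingers": 0.5}, {"delta_pos": [-20, -38, 0], "dr": [0, 0, 0], "fingers": 0.5}, {"delta_pos": [-20, -38, 0], "dr": [0, 0, 0], "fingers": 0.5}, {"delta_pos": [-20, -38, 0], "dr": [0, 0, 0], "fingers": 0.5}, {"delta_pos": [-20, -38, 0], "dr": [0, 0, 0], "fingers": 0.5}, {"delta_pos": [-20, -38, 0], "dr": [0, 0, 0], "fingers": 0.5}, {"delta_pos": [-20, -38, 0], "dr": [0, 0, 0], "fingers": 0.5}])

```text
t: 1.1
eef_pos: [0.3572, 0.3245, 0.3313]
tcp_rot: [0.003, 3.141, 0.0]
wrist_force: [1.2, -0.8, 0.1]
opening: 0.496
grasp_force: 0.0
```

```bash
python3 - <<'E'
from h import *
st=r.state(); im=read_camera("wrist"); cv2.imwrite("pics/w1.png",im[:,:,::-1])
im2=read_camera("top"); np.save("top1.npy",im2); np.save("scene1.npy",read_camera("scene"))
print(st["eef_pos"],st["tcp_rot"],st["joint_pos"])
print(px("wrist",[.4554,.3151,.203],st),px("wrist",[.4535,.2463,.203],st))
E
```

```text
[0.35719185 0.32451474 0.33131928] [2.98044839e-03 3.14145353e+00 2.65020940e-05] [ 5.83168437e-01 -3.29639090e-01  1.83501368e+00 -6.19999684e-05
  1.63609388e+00 -9.85734443e-01]
[305.05754619 365.73821843] [219.1226135  361.20021673]
```

View pics/w1.png

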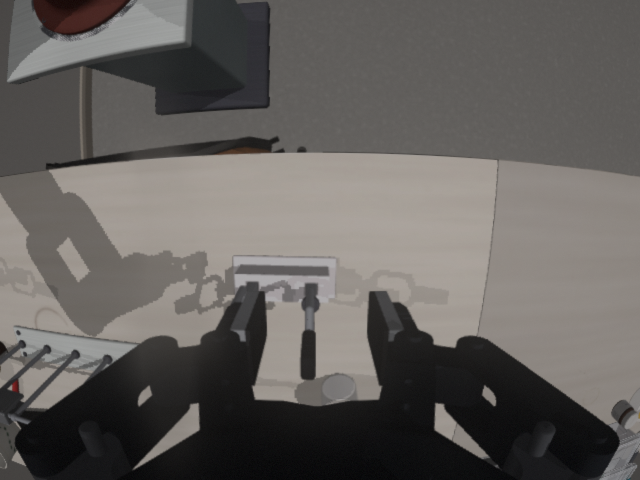

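All four loops reach further towards the robot than away from it, which suggests the gates face +x. I'll check that from the side with the wrist camera.

>>> send_rows(steps=[{"delta_pos": [-24, -37, 0], "dr": [0, 0, 0], "fingers": 0.3}, {"delta_pos": [-24, -37, 0], "dr": [0, 0, 0], "fingers": 0.3}, {"delta_pos": [-24, -37, 0], "dr": [0, 0, 0], "fingers": 0.3}, {"delta_pos": [-24, -37, 0], "dr": [0, 0, 0], "fingers": 0.3}, {"delta_pos": [-24, -37, 0], "dr": [0, 0, 0], "fingers": 0.3}, {"delta_pos": [-24, -37, 0], "dr": [0, 0, 0], "fingers": 0.3}, {"delta_pos": [0, 0, 0], "dr": [0, 0, 0], "fingers": 0.3}])

```text
t: 1.83
eef_pos: [0.4954, 0.1125, 0.3308]
tcp_rot: [0.012, 3.142, -0.004]
wrist_force: [-0.3, 0.3, -1.0]
opening: 0.297
grasp_force: 0.0
```

```bash
python3 - <<'E'
from h import *
st=r.state(); im=read_camera("wrist")
np.savez("w2.npz",im=im,p=st["eef_pos"],R=st["tcp_rot"])
s=im[:,:,::-1]
a=px("wrist",[.4535,.2463,.1],st).astype(int); b=px("wrist",[.447,-.3,.12],st).astype(int); print(a,b,st["eef_pos"])
x0=max(0,min(a[0]-80,440))
A=cv2.resize(s[max(0,a[1]-75):a[1]+75,x0:x0+200],None,fx=2.6,fy=2.6,interpolation=cv2.INTER_CUBIC)
B=cv2.resize(s,(520,390))
cv2.imwrite("pics/w2.png",np.vstack([A,B])[:600]) 
E
```

```text
[454 174] [-18 191] [0.49535039 0.11248428 0.33081151]
```

View pics/w2.png

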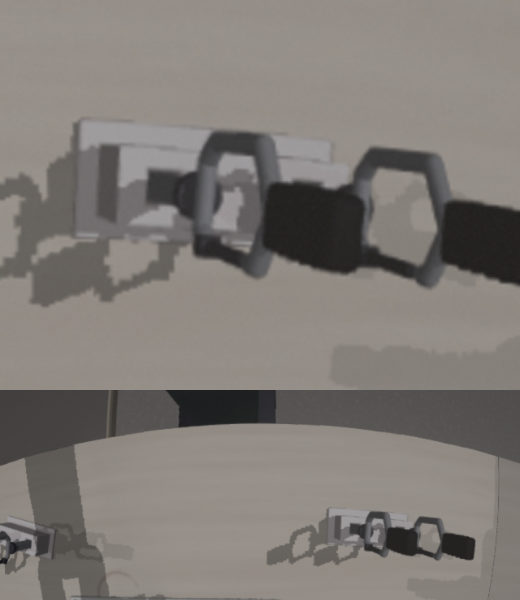

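The gates (the thin dark pins, for example (205,245) to (255,265) in the upper crop) face +x on the left stand, and the right stand's asymmetry matches. I'll refine the rail and tab estimates numerically.

```bash
python3 - <<'E'
from h import *
im=np.load("top0.npy")
for n,p in (("t0",(152.3,276.5)),("t1",(188.8,276.7)),("t2",(461.5,275.2)),("t3",(497,286.5))): print(n,plane("top",p,.209))
bl,br=plane("top",(254.5,204.2),.185),plane("top",(421.8,207.5),.185)
d=bl-br; L=np.hypot(*d[:2]); yaw=-np.degrees(np.arctan2(d[0],d[1])); print("bar",bl,br,L,yaw)
# bar row centre per column, top cam: grey bluish bar brighter/darker than table
g=cv2.cvtColor(im,cv2.COLOR_RGB2GRAY).astype(int)
for c in (262,275,298,310,330,340,395,402): print(c,g[198:214,c])
# stand white blobs? foot plate orientation
hsv=cv2.cvtColor(im,cv2.COLOR_RGB2HSV)
E
```

```text
t0 [0.4543 0.3163 0.209 ]
t1 [0.454  0.2469 0.209 ]
t2 [ 0.4573 -0.2719  0.209 ]
t3 [ 0.4359 -0.3388  0.209 ]
bar [0.5978 0.1274 0.185 ] [ 0.5916 -0.204   0.185 ] 0.3314579913050823 -1.07179359308976
262 [203 204 204 202 170 142 147 131  92  57  75 132 142  96  57  55]
275 [204 204 203 204 174 140 150 136 164 193 192 192 194 159 129 130]
298 [205 205 204 202 163 120 146 148 132 169 195 196 195 194 197 200]
310 [172 135 133 174 201 170 144 146 129 167 162 120 121 119 168 199]
330 [174 135 136 133 132 113 124 151 140 167 195 193 194 196 163 132]
340 [204 172 133 176 203 183 148 150 145 147 139 122 134 134 168 196]
395 [135 135 134 134 136 133 116 120 148 144 111 122 144 144 144 142]
402 [137 134 134 134 135 136 136 134 147 148 122 128 187 214 214 214]
```

>>> send_rows(steps=[{"delta_pos": [8, 27, 0], "dr": [0, 0, 0], "fingers": 0.5}, {"delta_pos": [8, 27, 0], "dr": [0, 0, 0], "fingers": 0.5}, {"delta_pos": [8, 27, 0], "dr": [0, 0, 0], "fingers": 0.5}, {"delta_pos": [8, 27, 0], "dr": [0, 0, 0], "fingers": 0.5}, {"delta_pos": [8, 27, 10], "dr": [0, 0, 0], "fingers": 0.5}, {"delta_pos": [0, 0, 10], "dr": [0, 0, 0], "fingers": 0.5}, {"delta_pos": [0, 0, 0], "dr": [0, 0, 0], "fingers": 0.5}])

```text
t: 2.47
eef_pos: [0.4507, 0.2537, 0.3087]
tcp_rot: [0.006, -3.137, 0.002]
wrist_force: [-0.1, -0.4, -0.0]
opening: 0.498
grasp_force: 0.0
```

```bash
python3 - <<'E'
from h import *
st=r.state(); im=read_camera("wrist"); print(st["eef_pos"])
np.savez("w3.npz",im=im,p=st["eef_pos"],R=st["tcp_rot"])
print(px("wrist",[.447,.247,.209],st))
cv2.imwrite("pics/w3.png",cv2.resize(im[220:480,200:450,::-1],None,fx=2.2,fy=2.2,interpolation=cv2.INTER_CUBIC))
E
```

```text
[0.45065136 0.25369316 0.3086913 ]
[306.3496696  252.03878042]
```

View pics/w3.png

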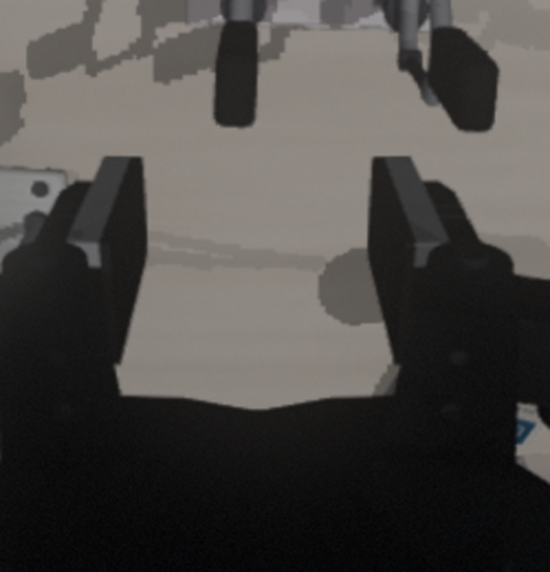

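Tab 1 shows at crop (236,125), which is full-frame (307,277) and is its far top edge. Tab 0 is at crop (470,130). I'll convert the far top edges to positions.

```bash
python3 - <<'E'
from h import *
z=np.load("w3.npz"); st=dict(eef_pos=z["p"],tcp_rot=z["R"]); g=cv2.cvtColor(z["im"],cv2.COLOR_RGB2GRAY)
print(g[258:284,307]); print(g[272,290:325])
for n,c,w in (("far top 1",(236/2.2+200,126.5/2.2+220),.209),("L",(214/2.2+200,124/2.2+220),.209),("R",(257/2.2+200,124/2.2+220),.209),("far top 0 L",(462/2.2+200,130/2.2+220),.209),("far 0 R",(494/2.2+200,130/2.2+220),.209)): print(n,plane("wrist",c,w,st))
# bar seen by w2 wrist
E
```

```text
[ 36  36  37  37  36  38  37  37  37  37  36  37  37  37  38  37  37  37
  40  74 129 136 136 137 136 137]
[136 136 137 136 137 135 117  69  40  36  36  36  37  38  37  36  36  38
  37  36  38  38  35  37  39  61 105 131 136 136 136 137 136 136 136]
far top 1 [0.4635 0.2475 0.209 ]
L [0.4628 0.2413 0.209 ]
R [0.4627 0.2535 0.209 ]
far top 0 L [0.4647 0.3127 0.209 ]
far 0 R [0.4648 0.3225 0.209 ]
```

Both cameras put tab 1 within about 2 mm of (0.453, 0.247). I'll descend and grip it.

>>> send_rows(steps=[{"delta_pos": [-2, -6.3, 15], "dr": [0, 0, 0], "fingers": 0.5}, {"delta_pos": [0, 0, 20], "dr": [0, 0, 0], "fingers": 0.5}, {"delta_pos": [0, 0, 20], "dr": [0, 0, 0], "fingers": 0.5}, {"delta_pos": [0, 0, 20], "dr": [0, 0, 0], "fingers": 0.5}, {"delta_pos": [0, 0, 20], "dr": [0, 0, 0], "fingers": 0.5}, {"delta_pos": [0, 0, 19], "dr": [0, 0, 0], "fingers": 0.5}, {"delta_pos": [0, 0, 0], "dr": [0, 0, 0], "fingers": 0.5}, {"delta_pos": [0, 0, 0], "dr": [0, 0, 0], "fingers": 0.5}, {"delta_pos": [0, 0, 0], "dr": [0, 0, 0], "fingers": 0.5}])

```text
t: 3.27
eef_pos: [0.4557, 0.2452, 0.1989]
tcp_rot: [0.002, 3.14, 0.001]
wrist_force: [0.3, -0.9, 0.5]
opening: 0.5
grasp_force: 0.0
```

>>> send_rows(steps=[{"delta_pos": [3, 2.2, 4], "dr": [0, 0, 0], "fingers": 0.5}, {"delta_pos": [0, 0, 0], "dr": [0, 0, 0], "fingers": 0.5}, {"delta_pos": [0, 0, 0], "dr": [0, 0, 0], "fingers": 0.3}, {"delta_pos": [0, 0, 0], "dr": [0, 0, 0], "fingers": 0.2}, {"delta_pos": [0, 0, 0], "dr": [0, 0, 0], "fingers": 0.1}, {"delta_pos": [0, 0, 0], "dr": [0, 0, 0], "fingers": 0}, {"delta_pos": [0, 0, 0], "dr": [0, 0, 0], "fingers": 0}, {"delta_pos": [0, 0, 0], "dr": [0, 0, 0], "fingers": 0}, {"delta_pos": [0, 0, 0], "dr": [0, 0, 0], "fingers": 0}])

```text
t: 4.02
eef_pos: [0.4523, 0.2476, 0.1939]
tcp_rot: [0.001, 3.141, 0.001]
wrist_force: [0.2, 0.3, 3.8]
opening: 0.131
grasp_force: 58.7
```

>>> send_rows(steps=[{"delta_pos": [0, 0, -5], "dr": [0, 0, 0], "fingers": 0}, {"delta_pos": [0, 0, -6], "dr": [0, 0, 0], "fingers": 0}, {"delta_pos": [0, 0, -8], "dr": [0, 0, 0], "fingers": 0}, {"delta_pos": [0, 0, -8], "dr": [0, 0, 0], "fingers": 0}, {"delta_pos": [0, 0, -10], "dr": [0, 0, 0], "fingers": 0}, {"delta_pos": [0, 0, -10], "dr": [0, 0, 0], "fingers": 0}, {"delta_pos": [0, 0, -10], "dr": [0, 0, 0], "fingers": 0}, {"delta_pos": [0, 0, -10], "dr": [0, 0, 0], "fingers": 0}, {"delta_pos": [0, 0, 0], "dr": [0, 0, 0], "fingers": 0}, {"delta_pos": [0, 0, 0], "dr": [0, 0, 0], "fingers": 0}])

```text
t: 4.85
eef_pos: [0.4524, 0.2476, 0.2615]
tcp_rot: [0.001, 3.14, 0.001]
wrist_force: [-0.1, -0.0, -1.4]
opening: 0.131
grasp_force: 58.4
```

```bash
python3 - <<'E'
from h import *
st=r.state(); im=read_camera("wrist"); t=read_camera("top"); print(st["t"],st["eef_pos"])
np.savez("w4.npz",im=im,p=st["eef_pos"],R=st["tcp_rot"])
cv2.imwrite("pics/w4.png",np.hstack([cv2.resize(im[:,:,::-1],(400,300)),cv2.resize(t[230:320,100:220,::-1],(400,300))]))
E
```

```text
4.85 [0.4523639  0.24762595 0.26148473]
```

View pics/w4.png

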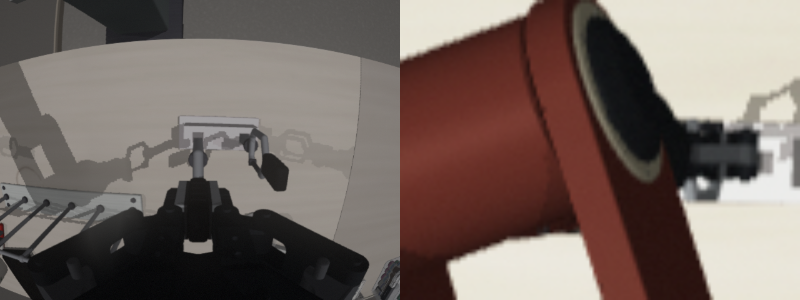

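The driver is out and the stand stayed put. I'll carry it to in front of eye 1.

>>> send_rows(steps=[{"delta_pos": [-5, -15, 0], "dr": [0, 0, 0.2], "fingers": 0}, {"delta_pos": [-11, -27.5, 0], "dr": [0, 0, 0], "fingers": 0}, {"delta_pos": [-11, -30, 2], "dr": [0, 0, 0], "fingers": 0}, {"delta_pos": [-11, -30, 2], "dr": [0, 0, 0], "fingers": 0}, {"delta_pos": [-11, -30, 2], "dr": [0, 0, 0], "fingers": 0}, {"delta_pos": [-11, -30, 2], "dr": [0, 0, 0], "fingers": 0}, {"delta_pos": [-11, -30, 3], "dr": [0, 0, 0], "fingers": 0}, {"delta_pos": [-9, -20, 3], "dr": [0, 0, 0], "fingers": 0}, {"delta_pos": [-2, -7, 2], "dr": [0, 0, 0], "fingers": 0}, {"delta_pos": [0, 0, 0], "dr": [0, 0, 0], "fingers": 0}, {"delta_pos": [0, 0, 0], "dr": [0, 0, 0], "fingers": 0}, {"delta_pos": [0, 0, 0], "dr": [0, 0, 0], "fingers": 0}])

```text
t: 5.95
eef_pos: [0.5298, 0.0277, 0.244]
tcp_rot: [-0.026, -3.141, -0.001]
wrist_force: [0.5, 0.5, -1.3]
opening: 0.13
grasp_force: 58.8
```

```bash
python3 - <<'E'
from h import *
st=r.state(); im=read_camera("wrist"); print(st["eef_pos"],st["tcp_rot"])
np.savez("w5.npz",im=im,p=st["eef_pos"],R=st["tcp_rot"])
o=im[:,:,::-1].copy()
for y in (.165,.132,.066,0,-.066,-.132,-.165):
    p=px("wrist",[.5947+.0187*y,-.0383+.9998*y,.185],st); print(y,p.round(1))
    if 0<p[0]<640 and 0<p[1]<480: cv2.circle(o,(int(p[0]),int(p[1])),2,(0,0,255),-1)
cv2.imwrite("pics/w5.png",o)
E
```

```text
[0.52980536 0.02765747 0.24403101] [-2.64912328e-02 -3.14078459e+00 -9.46784861e-04]
0.165 [478.5 377.8]
0.132 [429.1 382.3]
0.066 [318.9 386.3]
0 [208.2 382.2]
-0.066 [113.5 372.1]
-0.132 [ 40.5 359.6]
-0.165 [ 11.3 353.4]
```

View pics/w5.png

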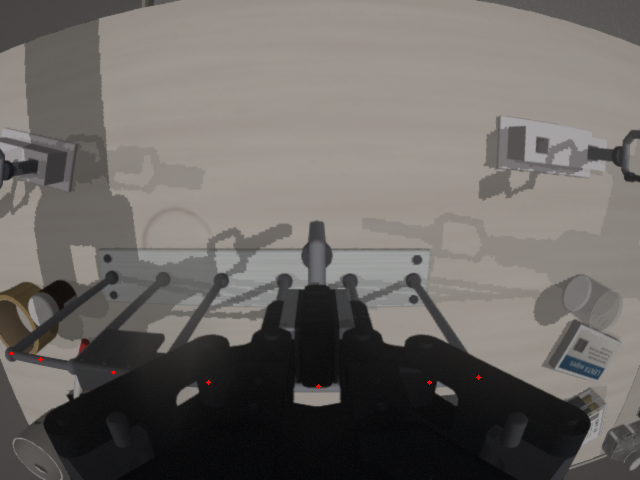

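The projected bar dots lie on the visible bar, and the saddle sits at the eye 3 dot (113,372). I'll press the gate onto the bar.

>>> send_rows(steps=[{"delta_pos": [-12, 0, -1], "dr": [0, 0, 0], "fingers": 0}, {"delta_pos": [-12, 0, 0], "dr": [0, 0, 0], "fingers": 0}, {"delta_pos": [-10, 0, 0], "dr": [0, 0, 0], "fingers": 0}, {"delta_pos": [-5, 0, 0], "dr": [0, 0, 0], "fingers": 0}, {"delta_pos": [-5, 0, 0], "dr": [0, 0, 0], "fingers": 0}, {"delta_pos": [-5, 0, 0], "dr": [0, 0, 0], "fingers": 0}, {"delta_pos": [-5, 0, 0], "dr": [0, 0, 0], "fingers": 0}, {"delta_pos": [-5, 0, 0], "dr": [0, 0, 0], "fingers": 0}])

```text
t: 6.67
eef_pos: [0.5888, 0.0257, 0.2448]
tcp_rot: [-0.028, -3.139, -0.0]
wrist_force: [-4.0, -0.1, -0.9]
opening: 0.132
grasp_force: 58.8
```

>>> send_rows(steps=[{"delta_pos": [-4, 0, 0], "dr": [0, 0, 0], "fingers": 0}, {"delta_pos": [-4, 0, 0], "dr": [0, 0, 0], "fingers": 0}, {"delta_pos": [-3, 0, 0], "dr": [0, 0, 0], "fingers": 0}])

```text
t: 6.92
eef_pos: [0.6005, 0.0253, 0.2443]
tcp_rot: [-0.028, -3.141, -0.0]
wrist_force: [0.7, 0.1, -2.1]
opening: 0.13
grasp_force: 58.7
```

>>> send_rows(steps=[{"delta_pos": [-3, 0, 0], "dr": [0, 0, 0], "fingers": 0}, {"delta_pos": [-2, 0, 0], "dr": [0, 0, 0], "fingers": 0}, {"delta_pos": [-2, 0, 0], "dr": [0, 0, 0], "fingers": 0}, {"delta_pos": [0, 0, 0], "dr": [0, 0, 0], "fingers": 0}, {"delta_pos": [0, 0, 0], "dr": [0, 0, 0], "fingers": 0}])

```text
t: 7.33
eef_pos: [0.6076, 0.0252, 0.2458]
tcp_rot: [0.028, 3.14, -0.0]
wrist_force: [0.1, 1.0, -0.7]
opening: 0.131
grasp_force: 58.7
```

>>> send_rows(steps=[{"delta_pos": [4, 0, 0], "dr": [0, 0, 0], "fingers": 0}, {"delta_pos": [4, 0, 2], "dr": [0, 0, 0], "fingers": 0}, {"delta_pos": [3, 0, 3], "dr": [0, 0, 0], "fingers": 0}, {"delta_pos": [0, 0, 4], "dr": [0, 0, 0], "fingers": 0}, {"delta_pos": [0, 0, 3], "dr": [0, 0, 0], "fingers": 0}, {"delta_pos": [0, 0, 2], "dr": [0, 0, 0], "fingers": 0}, {"delta_pos": [0, 0, 1], "dr": [0, 0, 0], "fingers": 0}, {"delta_pos": [0, 0, 0], "dr": [0, 0, 0], "fingers": 0}])

```text
t: 8.0
eef_pos: [0.5961, 0.0254, 0.2298]
tcp_rot: [-0.028, -3.141, -0.0]
wrist_force: [-0.3, -0.0, -2.0]
opening: 0.132
grasp_force: 58.7
```

>>> send_rows(steps=[{"delta_pos": [0, 0, 1], "dr": [0, 0, 0], "fingers": 0}, {"delta_pos": [0, 0, 0.5], "dr": [0, 0, 0], "fingers": 0}, {"delta_pos": [0, 0, 0], "dr": [0, 0, 0], "fingers": 0}])

```text
t: 8.25
eef_pos: [0.5964, 0.0254, 0.2295]
tcp_rot: [0.028, 3.141, -0.0]
wrist_force: [-1.4, 0.2, 2.2]
opening: 0.132
grasp_force: 59.1
```

There is contact at seat height. I'll release and rise.

>>> send_rows(steps=[{"delta_pos": [0, 0, 0], "dr": [0, 0, 0], "fingers": 0.2}, {"delta_pos": [0, 0, 0], "dr": [0, 0, 0], "fingers": 0.3}, {"delta_pos": [0, 0, 0], "dr": [0, 0, 0], "fingers": 0.4}, {"delta_pos": [0, 0, 0], "dr": [0, 0, 0], "fingers": 0.45}, {"delta_pos": [0, 0, -10], "dr": [0, 0, 0], "fingers": 0.45}, {"delta_pos": [0, 0, -15], "dr": [0, 0, 0], "fingers": 0.45}, {"delta_pos": [0, 0, -20], "dr": [0, 0, 0], "fingers": 0.45}, {"delta_pos": [0, 0, -25], "dr": [0, 0, 0], "fingers": 0.45}, {"delta_pos": [0, 0, -25], "dr": [0, 0, 0], "fingers": 0.45}, {"delta_pos": [20, 0, 0], "dr": [0, 0, 0], "fingers": 0.45}, {"delta_pos": [30, 30, 0], "dr": [0, 0, 0], "fingers": 0.45}, {"delta_pos": [30, 35, 0], "dr": [0, 0, -0.2], "fingers": 0.45}])

```text
t: 9.25
eef_pos: [0.5204, 0.0873, 0.3254]
tcp_rot: [0.006, 3.14, 0.0]
wrist_force: [0.3, 0.4, 0.2]
opening: 0.453
grasp_force: 0.0
```

>>> send_rows(steps=[{"delta_pos": [20, 40, 0], "dr": [0, 0, 0], "fingers": 0.5}, {"delta_pos": [20, 40, 0], "dr": [0, 0, 0], "fingers": 0.5}, {"delta_pos": [20, 40, 0], "dr": [0, 0, 0], "fingers": 0.5}, {"delta_pos": [4, 35, 8], "dr": [0, 0, 0], "fingers": 0.5}, {"delta_pos": [0, 35, 8], "dr": [0, 0, 0], "fingers": 0.5}, {"delta_pos": [0, 34, 0], "dr": [0, 0, 0], "fingers": 0.5}, {"delta_pos": [0, 0, 0], "dr": [0, 0, 0], "fingers": 0.5}, {"delta_pos": [0, 0, 0], "dr": [0, 0, 0], "fingers": 0.5}])

```text
t: 9.92
eef_pos: [0.4605, 0.3051, 0.3082]
tcp_rot: [-0.004, 3.142, -0.0]
wrist_force: [0.7, -0.1, 0.0]
opening: 0.501
grasp_force: 0.0
```

```bash
python3 - <<'E'
from h import *
st=r.state(); im=read_camera("wrist"); print(st["t"],st["eef_pos"],st["tcp_rot"])
np.savez("w6.npz",im=im,p=st["eef_pos"],R=st["tcp_rot"])
s=read_camera("scene"); t=read_camera("top")
print(px("wrist",[.4648,.317,.209],st))
cv2.imwrite("pics/w6.png",np.vstack([np.hstack([cv2.resize(s[190:290,250:410,::-1],(400,250),interpolation=cv2.INTER_CUBIC),cv2.resize(t[180:260,250:410,::-1],(400,250),interpolation=cv2.INTER_CUBIC)]),cv2.resize(im[:,:,::-1],(800,600))[280:600]]))
g=cv2.cvtColor(im,cv2.COLOR_RGB2GRAY)
E
```

```text
9.9167 [0.46054684 0.30510978 0.30822786] [-3.94720891e-03  3.14154382e+00 -3.67077641e-04]
[336.46882933 264.05690895]
```

View pics/w6.png

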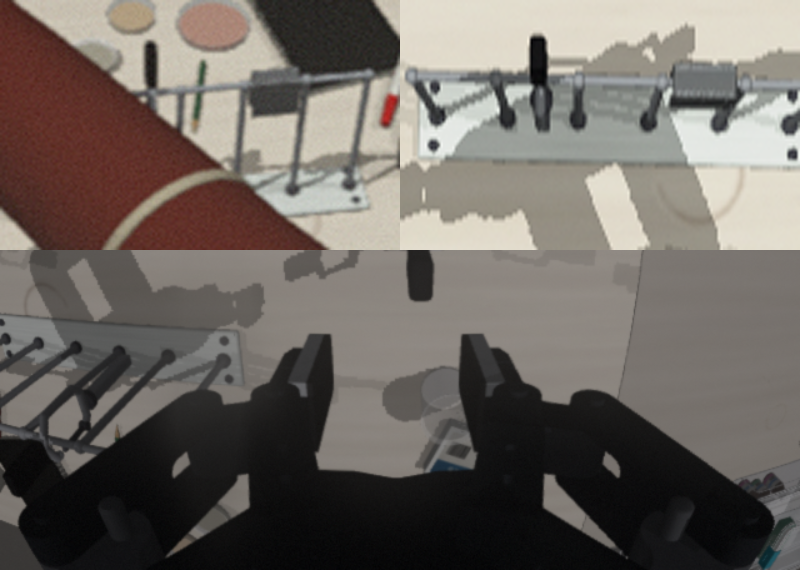

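Driver 1 hangs on eye 1 (tab at (538,55) in the top crop), and tab 0 appears exactly where predicted at (336,264). I'll go for driver 0.

>>> send_rows(steps=[{"delta_pos": [6.8, 12, 10], "dr": [0, 0, 0], "fingers": 0.5}, {"delta_pos": [0, 0, 20], "dr": [0, 0, 0], "fingers": 0.5}, {"delta_pos": [0, 0, 20], "dr": [0, 0, 0], "fingers": 0.5}, {"delta_pos": [0, 0, 20], "dr": [0, 0, 0], "fingers": 0.5}, {"delta_pos": [0, 0, 20], "dr": [0, 0, 0], "fingers": 0.5}, {"delta_pos": [0, 0, 20], "dr": [0, 0, 0], "fingers": 0.5}, {"delta_pos": [0, 0, 0], "dr": [0, 0, 0], "fingers": 0.5}, {"delta_pos": [0, 0, 0], "dr": [0, 0, 0], "fingers": 0.5}, {"delta_pos": [0, 0, 0], "dr": [0, 0, 0], "fingers": 0.5}])

```text
t: 10.82
eef_pos: [0.4551, 0.3154, 0.1995]
tcp_rot: [0.003, 3.14, 0.001]
wrist_force: [0.5, -0.2, -0.7]
opening: 0.501
grasp_force: 0.0
```

```bash
python3 - <<'E'
from h import *
st=r.state(); im=read_camera("wrist"); print(st["eef_pos"],st["tcp_rot"])
p=px("wrist",[.4648,.3172,.209],st).round(1); print(p)
g=cv2.cvtColor(im,cv2.COLOR_RGB2GRAY); v=int(p[1])-8; print(v,list(g[v,int(p[0])-45:int(p[0])+45:2])); print(list(g[int(p[1])-20:int(p[1])+20,int(p[0])]))
E
```

```text
[0.45510162 0.31536473 0.19945711] [2.67845160e-03 3.13958827e+00 1.43586833e-03]
[322.8 376.2]
368 [np.uint8(137), np.uint8(136), np.uint8(136), np.uint8(136), np.uint8(137), np.uint8(136), np.uint8(136), np.uint8(137), np.uint8(137), np.uint8(137), np.uint8(138), np.uint8(137), np.uint8(139), np.uint8(138), np.uint8(131), np.uint8(40), np.uint8(27), np.uint8(27), np.uint8(27), np.uint8(27), np.uint8(27), np.uint8(26), np.uint8(25), np.uint8(28), np.uint8(26), np.uint8(26), np.uint8(26), np.uint8(27), np.uint8(25), np.uint8(24), np.uint8(33), np.uint8(117), np.uint8(139), np.uint8(138), np.uint8(128), np.uint8(135), np.uint8(122), np.uint8(89), np.uint8(83), np.uint8(87), np.uint8(110), np.uint8(97), np.uint8(96), np.uint8(102), np.uint8(117)]
[np.uint8(28), np.uint8(28), np.uint8(27), np.uint8(26), np.uint8(27), np.uint8(26), np.uint8(28), np.uint8(26), np.uint8(25), np.uint8(27), np.uint8(25), np.uint8(27), np.uint8(24), np.uint8(25), np.uint8(24), np.uint8(26), np.uint8(25), np.uint8(26), np.uint8(31), np.uint8(75), np.uint8(120), np.uint8(95), np.uint8(90), np.uint8(89), np.uint8(90), np.uint8(90), np.uint8(89), np.uint8(89), np.uint8(88), np.uint8(89), np.uint8(89), np.uint8(89), np.uint8(88), np.uint8(88), np.uint8(89), np.uint8(89), np.uint8(88), np.uint8(88), np.uint8(89), np.uint8(90)]
```

Tab 0 is confirmed by the wrist view. I'll correct, grip and lift.

>>> send_rows(steps=[{"delta_pos": [1.4, 1.6, 5], "dr": [0, 0, 0], "fingers": 0.5}, {"delta_pos": [0, 0, 0], "dr": [0, 0, 0], "fingers": 0.5}, {"delta_pos": [0, 0, 0], "dr": [0, 0, 0], "fingers": 0.3}, {"delta_pos": [0, 0, 0], "dr": [0, 0, 0], "fingers": 0.2}, {"delta_pos": [0, 0, 0], "dr": [0, 0, 0], "fingers": 0.1}, {"delta_pos": [0, 0, 0], "dr": [0, 0, 0], "fingers": 0}, {"delta_pos": [0, 0, 0], "dr": [0, 0, 0], "fingers": 0}, {"delta_pos": [0, 0, 0], "dr": [0, 0, 0], "fingers": 0}, {"delta_pos": [0, 0, 0], "dr": [0, 0, 0], "fingers": 0}])

```text
t: 11.62
eef_pos: [0.453, 0.3174, 0.1932]
tcp_rot: [0.001, 3.141, 0.001]
wrist_force: [0.3, -0.0, 2.3]
opening: 0.13
grasp_force: 58.7
```

>>> send_rows(steps=[{"delta_pos": [0, 0, -5], "dr": [0, 0, 0], "fingers": 0}, {"delta_pos": [0, 0, -6], "dr": [0, 0, 0], "fingers": 0}, {"delta_pos": [0, 0, -8], "dr": [0, 0, 0], "fingers": 0}, {"delta_pos": [0, 0, -8], "dr": [0, 0, 0], "fingers": 0}, {"delta_pos": [0, 0, -10], "dr": [0, 0, 0], "fingers": 0}, {"delta_pos": [0, 0, -10], "dr": [0, 0, 0], "fingers": 0}, {"delta_pos": [0, 0, -10], "dr": [0, 0, 0], "fingers": 0}, {"delta_pos": [0, 0, -10], "dr": [0, 0, 0], "fingers": 0}, {"delta_pos": [0, 0, 0], "dr": [0, 0, 0], "fingers": 0}, {"delta_pos": [0, 0, 0], "dr": [0, 0, 0], "fingers": 0}])

```text
t: 12.45
eef_pos: [0.4532, 0.3176, 0.261]
tcp_rot: [0.001, 3.14, 0.001]
wrist_force: [-0.3, 0.8, -1.2]
opening: 0.128
grasp_force: 58.4
```

>>> send_rows(steps=[{"delta_pos": [-5, -15, 0], "dr": [0, 0, 0.2], "fingers": 0}, {"delta_pos": [-11, -30, 0], "dr": [0, 0, 0], "fingers": 0}, {"delta_pos": [-11, -30, 2], "dr": [0, 0, 0], "fingers": 0}, {"delta_pos": [-11, -30, 2], "dr": [0, 0, 0], "fingers": 0}, {"delta_pos": [-11, -30, 2], "dr": [0, 0, 0], "fingers": 0}, {"delta_pos": [-11, -30, 2], "dr": [0, 0, 0], "fingers": 0}, {"delta_pos": [-11, -30, 3], "dr": [0, 0, 0], "fingers": 0}, {"delta_pos": [-9, -20, 3], "dr": [0, 0, 0], "fingers": 0}, {"delta_pos": [-2, -7, 2], "dr": [0, 0, 0], "fingers": 0}, {"delta_pos": [0, 0, 0], "dr": [0, 0, 0], "fingers": 0}, {"delta_pos": [0, 0, 0], "dr": [0, 0, 0], "fingers": 0}, {"delta_pos": [0, 0, 0], "dr": [0, 0, 0], "fingers": 0}])

```text
t: 13.45
eef_pos: [0.5306, 0.095, 0.2436]
tcp_rot: [-0.026, -3.141, -0.001]
wrist_force: [0.2, -0.0, -1.3]
opening: 0.132
grasp_force: 58.8
```

>>> send_rows(steps=[{"delta_pos": [-12, 0, -0.8], "dr": [0, 0, 0], "fingers": 0}, {"delta_pos": [-12, 0, 0], "dr": [0, 0, 0], "fingers": 0}, {"delta_pos": [-10, 0, 0], "dr": [0, 0, 0], "fingers": 0}, {"delta_pos": [-5, 0, 0], "dr": [0, 0, 0], "fingers": 0}, {"delta_pos": [-5, 0, 0], "dr": [0, 0, 0], "fingers": 0}, {"delta_pos": [-5, 0, 0], "dr": [0, 0, 0], "fingers": 0}, {"delta_pos": [-5, 0, 0], "dr": [0, 0, 0], "fingers": 0}, {"delta_pos": [-5, 0, 0], "dr": [0, 0, 0], "fingers": 0}])

```text
t: 14.12
eef_pos: [0.5896, 0.0931, 0.2441]
tcp_rot: [-0.028, -3.139, 0.0]
wrist_force: [-3.8, -0.3, -1.0]
opening: 0.133
grasp_force: 58.8
```

>>> send_rows(steps=[{"delta_pos": [-4, 0, 0], "dr": [0, 0, 0], "fingers": 0}, {"delta_pos": [-4, 0, 0], "dr": [0, 0, 0], "fingers": 0}, {"delta_pos": [-3, 0, 0], "dr": [0, 0, 0], "fingers": 0}])

```text
t: 14.37
eef_pos: [0.6014, 0.0925, 0.2437]
tcp_rot: [0.029, 3.141, -0.0]
wrist_force: [0.3, -1.2, -1.2]
opening: 0.13
grasp_force: 58.7
```

>>> send_rows(steps=[{"delta_pos": [-3, 0, 0], "dr": [0, 0, 0], "fingers": 0}, {"delta_pos": [-2, 0, 0], "dr": [0, 0, 0], "fingers": 0}, {"delta_pos": [-2, 0, 0], "dr": [0, 0, 0], "fingers": 0}, {"delta_pos": [-1, 0, 0], "dr": [0, 0, 0], "fingers": 0}, {"delta_pos": [0, 0, 0], "dr": [0, 0, 0], "fingers": 0}, {"delta_pos": [0, 0, 0], "dr": [0, 0, 0], "fingers": 0}])

```text
t: 14.87
eef_pos: [0.6092, 0.0925, 0.2449]
tcp_rot: [0.028, 3.141, 0.0]
wrist_force: [-0.3, -0.4, -1.9]
opening: 0.131
grasp_force: 58.8
```

>>> send_rows(steps=[{"delta_pos": [4, 0, 0], "dr": [0, 0, 0], "fingers": 0}, {"delta_pos": [4, 0, 2], "dr": [0, 0, 0], "fingers": 0}, {"delta_pos": [4, 0, 3], "dr": [0, 0, 0], "fingers": 0}, {"delta_pos": [0, 0, 4], "dr": [0, 0, 0], "fingers": 0}, {"delta_pos": [0, 0, 3], "dr": [0, 0, 0], "fingers": 0}, {"delta_pos": [0, 0, 2], "dr": [0, 0, 0], "fingers": 0}, {"delta_pos": [0, 0, 1], "dr": [0, 0, 0], "fingers": 0}, {"delta_pos": [0, 0, 0], "dr": [0, 0, 0], "fingers": 0}])

```text
t: 15.53
eef_pos: [0.5969, 0.0928, 0.2293]
tcp_rot: [-0.028, -3.141, 0.0]
wrist_force: [-0.9, -0.7, -1.0]
opening: 0.133
grasp_force: 58.8
```

>>> send_rows(steps=[{"delta_pos": [0, 0, 1], "dr": [0, 0, 0], "fingers": 0}, {"delta_pos": [0, 0, 0.5], "dr": [0, 0, 0], "fingers": 0}, {"delta_pos": [0, 0, 0], "dr": [0, 0, 0], "fingers": 0}])

```text
t: 15.78
eef_pos: [0.5972, 0.0928, 0.229]
tcp_rot: [0.028, 3.141, -0.0]
wrist_force: [-1.3, 0.3, 2.7]
opening: 0.131
grasp_force: 59.2
```

>>> send_rows(steps=[{"delta_pos": [0, 0, 0], "dr": [0, 0, 0], "fingers": 0.2}, {"delta_pos": [0, 0, 0], "dr": [0, 0, 0], "fingers": 0.3}, {"delta_pos": [0, 0, 0], "dr": [0, 0, 0], "fingers": 0.4}, {"delta_pos": [0, 0, 0], "dr": [0, 0, 0], "fingers": 0.45}, {"delta_pos": [0, 0, -10], "dr": [0, 0, 0], "fingers": 0.45}, {"delta_pos": [0, 0, -15], "dr": [0, 0, 0], "fingers": 0.45}, {"delta_pos": [0, 0, -20], "dr": [0, 0, 0], "fingers": 0.45}, {"delta_pos": [0, 0, -25], "dr": [0, 0, 0], "fingers": 0.45}, {"delta_pos": [0, 0, -25], "dr": [0, 0, 0], "fingers": 0.45}, {"delta_pos": [20, 0, -10], "dr": [0, 0, 0], "fingers": 0.45}, {"delta_pos": [30, -30, 0], "dr": [0, 0, 0], "fingers": 0.3}, {"delta_pos": [30, -35, 0], "dr": [0, 0, 0], "fingers": 0.2}])

```text
t: 16.78
eef_pos: [0.519, 0.0335, 0.3354]
tcp_rot: [0.023, 3.138, -0.0]
wrist_force: [0.4, -1.1, 0.6]
opening: 0.204
grasp_force: 0.0
```

>>> send_rows(steps=[{"delta_pos": [5, -40, 0], "dr": [0, 0, 0], "fingers": 0.2}, {"delta_pos": [5, -40, 0], "dr": [0, 0, 0], "fingers": 0.2}, {"delta_pos": [5, -40, 0], "dr": [0, 0, 0], "fingers": 0.2}, {"delta_pos": [0, -30, 0], "dr": [0, 0, 0], "fingers": 0.2}, {"delta_pos": [0, 0, 0], "dr": [0, 0, 0], "fingers": 0.2}, {"delta_pos": [0, 0, 0], "dr": [0, 0, 0], "fingers": 0.2}, {"delta_pos": [0, 0, 0], "dr": [0, 0, 0], "fingers": 0.2}])

```text
t: 17.37
eef_pos: [0.5018, -0.1164, 0.3337]
tcp_rot: [0.029, 3.141, 0.0]
wrist_force: [0.5, -0.5, 0.5]
opening: 0.201
grasp_force: 0.0
```

```bash
python3 - <<'E'
from h import *
st=r.state(); im=read_camera("wrist"); print(st["t"],st["eef_pos"],st["tcp_rot"])
np.savez("w7.npz",im=im,p=st["eef_pos"],R=st["tcp_rot"])
for q in ([.4573,-.2719,.209],[.4359,-.3388,.209],[.597,.0937,.222],[.596,.0277,.222]): print(px("wrist",q,st).round(0))
cv2.imwrite("pics/w7.png",cv2.resize(im[:,:,::-1],(800,600)))
E
```

```text
17.3667 [ 0.50176237 -0.11638715  0.33365292] [2.85307679e-02 3.14081038e+00 4.35659627e-04]
[104. 191.]
[ 37. 171.]
[562. 352.]
[499. 361.]
```

View pics/w7.png

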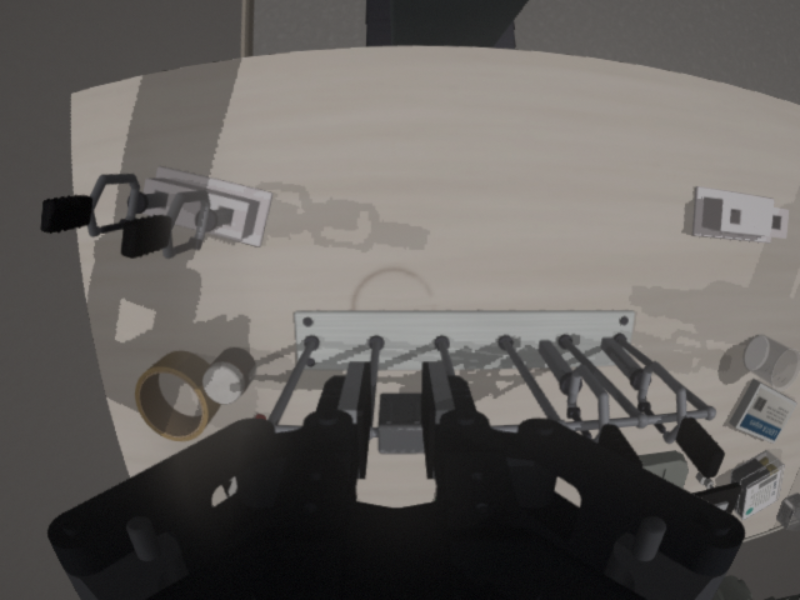

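Both left drivers hang from the bar with tabs at (620,445) and (700,445). In stand 1 the gate pins are on the +x side, around (110,228) and (190,252). I'll move above driver 2, turned to stand 1's yaw.

>>> send_rows(steps=[{"delta_pos": [13, -39, 3], "dr": [0, 0, 0], "fingers": 0.5}, {"delta_pos": [13, -39, 3], "dr": [0, 0, 0], "fingers": 0.5}, {"delta_pos": [13, -39, 3], "dr": [0, 0, 0], "fingers": 0.5}, {"delta_pos": [13, -39, 3], "dr": [0, 0, 0], "fingers": 0.5}, {"delta_pos": [0, 0, 6], "dr": [0, 0, 0.8], "fingers": 0.5}, {"delta_pos": [0, 0, 6], "dr": [0, 0, 0.9], "fingers": 0.5}, {"delta_pos": [0, 0, 0], "dr": [0, 0, 0.9], "fingers": 0.5}, {"delta_pos": [0, 0, 0], "dr": [0, 0, 0.7], "fingers": 0.5}, {"delta_pos": [0, 0, 0], "dr": [0, 0, 0], "fingers": 0.5}, {"delta_pos": [0, 0, 0], "dr": [0, 0, 0], "fingers": 0.5}, {"delta_pos": [0, 0, 0], "dr": [0, 0, 0], "fingers": 0.5}])

```text
t: 18.33
eef_pos: [0.4474, -0.2709, 0.3093]
tcp_rot: [0.474, 3.105, -0.0]
wrist_force: [0.4, 0.3, -0.4]
opening: 0.503
grasp_force: 0.0
```

```bash
python3 - <<'E'
from h import *
st=r.state(); im=read_camera("wrist"); t=read_camera("top"); print(st["t"],st["eef_pos"],st["tcp_rot"])
np.savez("w8.npz",im=im,p=st["eef_pos"],R=st["tcp_rot"])
o=im[:,:,::-1].copy()
for q in ([.4573,-.2719,.209],[.4359,-.3388,.209]): print(px("wrist",q,st).round(0))
cv2.imwrite("pics/w8.png",cv2.resize(o[200:400,160:460],None,fx=2.5,fy=2.5,interpolation=cv2.INTER_CUBIC))
E
```

```text
18.3333 [ 0.44736448 -0.2709078   0.30934528] [ 4.74120329e-01  3.10526988e+00 -1.72838537e-04]
[320. 272.]
[210. 270.]
```

View pics/w8.png

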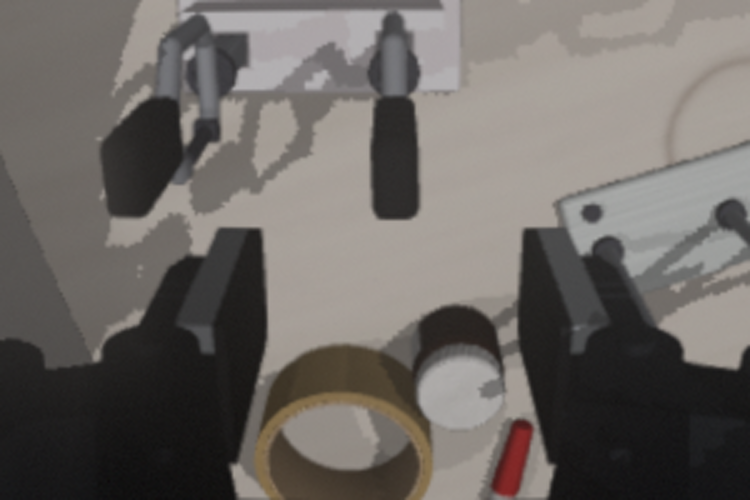

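Stand 1 is parallel to the image. Tab 2's far top edge is at crop (374 to 418, 218) and tab 3's is at (107 to 145, 216).

```bash
python3 - <<'E'
from h import *
z=np.load("w8.npz"); st=dict(eef_pos=z["p"],tcp_rot=z["R"]); M=R.from_rotvec(z["R"]).as_matrix(); fx=-M[:,0]
f=lambda u,v: plane("wrist",(u/2.5+160,v/2.5+200),.209,st)
a,b=f(373,216),f(419,216); print(np.linalg.norm(a-b)); g=cv2.cvtColor(z["im"],cv2.COLOR_RGB2GRAY); print(g[280:292,318],g[282,304:332])
c2=(f(396,218.5)-.011*fx).round(4); c3=((f(108,216)+f(145,216))/2-.011*fx).round(4)
print("yaw",np.degrees(np.arctan2(fx[1],fx[0])),c2,c3,c2-c3,np.linalg.norm(c2-c3)); print(toolshift(np.array([c2[0],c2[1],.195])-z["p"],st))
E
```

```text
0.011543396380615205
[ 45  46  45  45  46  44  46  75 152 162 162 162] [161 159 161 155 127  73  46  44  45  46  46  45  46  45  45  46  45  46
  44  45  44  44  50  90 140 161 164 163]
yaw -17.362038004810984 [ 0.4565 -0.2728  0.209 ] [ 0.4358 -0.3394  0.209 ] [0.0207 0.0666 0.    ] 0.06974274155781374
[ -9.2   0.9 114.3]
```

>>> send_rows(steps=[{"delta_pos": [-9.2, 0.9, 10], "dr": [0, 0, 0], "fingers": 0.5}, {"delta_pos": [0, 0, 20], "dr": [0, 0, 0], "fingers": 0.5}, {"delta_pos": [0, 0, 20], "dr": [0, 0, 0], "fingers": 0.5}, {"delta_pos": [0, 0, 20], "dr": [0, 0, 0], "fingers": 0.5}, {"delta_pos": [0, 0, 20], "dr": [0, 0, 0], "fingers": 0.5}, {"delta_pos": [0, 0, 20], "dr": [0, 0, 0], "fingers": 0.5}, {"delta_pos": [0, 0, 0], "dr": [0, 0, 0], "fingers": 0.5}, {"delta_pos": [0, 0, 0], "dr": [0, 0, 0], "fingers": 0.5}, {"delta_pos": [0, 0, 0], "dr": [0, 0, 0], "fingers": 0.5}])

```text
t: 19.18
eef_pos: [0.4565, -0.2739, 0.2005]
tcp_rot: [0.478, 3.103, -0.001]
wrist_force: [-0.7, -0.1, 0.2]
opening: 0.499
grasp_force: 0.0
```

```bash
cat > chk.py <<'E'
import sys
from h import *
x,y=float(sys.argv[1]),float(sys.argv[2])
st=r.state(); im=read_camera("wrist"); M=R.from_rotvec(st["tcp_rot"]).as_matrix()
c=np.array([x,y,.209]); p=px("wrist",c-.011*M[:,0],st); v=int(p[1])-8
g=cv2.cvtColor(im,cv2.COLOR_RGB2GRAY); row=g[v,int(p[0])-45:int(p[0])+45]
lab=cv2.connectedComponentsWithStats((row<60).astype(np.uint8)[None])[2:]
print("pred",p.round(1),"dark spans",[(s[0]+int(p[0])-45,s[0]+s[2]+int(p[0])-45) for s in lab[0][1:]])
print(st["eef_pos"].round(4),"shift to go",toolshift(np.array([x,y,.1935])-st["eef_pos"],st))
E
python3 chk.py .4565 -.2728
```

```text
pred [320.4 376.4] dark spans [(np.int32(304), np.int32(365))]
[ 0.4565 -0.2739  0.2005] shift to go [0.3 1.1 7. ]
```

The left edge matches the prediction, so I'll grip and lift.

>>> send_rows(steps=[{"delta_pos": [0.3, 0.8, 6], "dr": [0, 0, 0], "fingers": 0.5}, {"delta_pos": [0, 0, 0], "dr": [0, 0, 0], "fingers": 0.5}, {"delta_pos": [0, 0, 0], "dr": [0, 0, 0], "fingers": 0.3}, {"delta_pos": [0, 0, 0], "dr": [0, 0, 0], "fingers": 0.2}, {"delta_pos": [0, 0, 0], "dr": [0, 0, 0], "fingers": 0.1}, {"delta_pos": [0, 0, 0], "dr": [0, 0, 0], "fingers": 0}, {"delta_pos": [0, 0, 0], "dr": [0, 0, 0], "fingers": 0}, {"delta_pos": [0, 0, 0], "dr": [0, 0, 0], "fingers": 0}, {"delta_pos": [0, 0, 0], "dr": [0, 0, 0], "fingers": 0}])

```text
t: 19.98
eef_pos: [0.4561, -0.2729, 0.1935]
tcp_rot: [0.479, 3.104, -0.001]
wrist_force: [-0.4, 0.4, 2.0]
opening: 0.133
grasp_force: 58.5
```

>>> send_rows(steps=[{"delta_pos": [0, 0, -5], "dr": [0, 0, 0], "fingers": 0}, {"delta_pos": [0, 0, -6], "dr": [0, 0, 0], "fingers": 0}, {"delta_pos": [0, 0, -8], "dr": [0, 0, 0], "fingers": 0}, {"delta_pos": [0, 0, -8], "dr": [0, 0, 0], "fingers": 0}, {"delta_pos": [0, 0, -10], "dr": [0, 0, 0], "fingers": 0}, {"delta_pos": [0, 0, -10], "dr": [0, 0, 0], "fingers": 0}, {"delta_pos": [0, 0, -10], "dr": [0, 0, 0], "fingers": 0}, {"delta_pos": [0, 0, -10], "dr": [0, 0, 0], "fingers": 0}, {"delta_pos": [0, 0, 0], "dr": [0, 0, 0], "fingers": 0}, {"delta_pos": [0, 0, 0], "dr": [0, 0, 0], "fingers": 0}])

```text
t: 20.82
eef_pos: [0.4562, -0.273, 0.2613]
tcp_rot: [0.478, 3.103, -0.002]
wrist_force: [0.2, 0.0, -1.6]
opening: 0.134
grasp_force: 58.3
```

>>> send_rows(steps=[{"delta_pos": [0, 20, 0], "dr": [0, 0, 0], "fingers": 0}, {"delta_pos": [0, 30, 0], "dr": [0, 0, 0], "fingers": 0}, {"delta_pos": [0, 25, 0], "dr": [0, 0, 0], "fingers": 0}, {"delta_pos": [0, 0, 0], "dr": [0, 0, -0.8], "fingers": 0}, {"delta_pos": [0, 0, 0], "dr": [0, 0, -0.9], "fingers": 0}, {"delta_pos": [0, 0, 0], "dr": [0, 0, -0.9], "fingers": 0}, {"delta_pos": [0, 0, 0], "dr": [0, 0, -0.69], "fingers": 0}, {"delta_pos": [-10, 30, 4], "dr": [0, 0, 0], "fingers": 0}, {"delta_pos": [-10, 36, 4], "dr": [0, 0, 0], "fingers": 0}, {"delta_pos": [-10, 36, 4], "dr": [0, 0, 0], "fingers": 0}, {"delta_pos": [-10, 36, 4], "dr": [0, 0, 0], "fingers": 0}, {"delta_pos": [-7, 26, 1], "dr": [0, 0, 0], "fingers": 0}])

```text
t: 21.82
eef_pos: [0.5281, -0.0354, 0.2413]
tcp_rot: [-0.028, -3.139, -0.002]
wrist_force: [-0.2, -0.8, -1.2]
opening: 0.13
grasp_force: 59.2
```

>>> send_rows(steps=[{"delta_pos": [0, 0, 0], "dr": [0, 0, 0], "fingers": 0}, {"delta_pos": [0, 0, 0], "dr": [0, 0, 0], "fingers": 0}, {"delta_pos": [0, 0, 0], "dr": [0, 0, 0], "fingers": 0}])

```text
t: 22.07
eef_pos: [0.5282, -0.0384, 0.2425]
tcp_rot: [-0.029, -3.14, 0.0]
wrist_force: [-0.5, -0.1, -1.2]
opening: 0.13
grasp_force: 59.3
```

>>> send_rows(steps=[{"delta_pos": [-12, 0, -2], "dr": [0, 0, 0], "fingers": 0}, {"delta_pos": [-12, 0, 0], "dr": [0, 0, 0], "fingers": 0}, {"delta_pos": [-10, 0, 0], "dr": [0, 0, 0], "fingers": 0}, {"delta_pos": [-5, 0, 0], "dr": [0, 0, 0], "fingers": 0}, {"delta_pos": [-5, 0, 0], "dr": [0, 0, 0], "fingers": 0}, {"delta_pos": [-5, 0, 0], "dr": [0, 0, 0], "fingers": 0}, {"delta_pos": [-5, 0, 0], "dr": [0, 0, 0], "fingers": 0}, {"delta_pos": [-5, 0, 0], "dr": [0, 0, 0], "fingers": 0}])

```text
t: 22.73
eef_pos: [0.5871, -0.0393, 0.2446]
tcp_rot: [-0.03, -3.139, -0.0]
wrist_force: [-4.3, -0.2, -0.8]
opening: 0.132
grasp_force: 59.4
```

>>> send_rows(steps=[{"delta_pos": [-4, 0, 0], "dr": [0, 0, 0], "fingers": 0}, {"delta_pos": [-4, 0, 0], "dr": [0, 0, 0], "fingers": 0}, {"delta_pos": [-3, 0, 0], "dr": [0, 0, 0], "fingers": 0}])

```text
t: 22.98
eef_pos: [0.5986, -0.0393, 0.244]
tcp_rot: [-0.029, -3.141, -0.001]
wrist_force: [-0.7, -0.3, -6.0]
opening: 0.134
grasp_force: 58.9
```

>>> send_rows(steps=[{"delta_pos": [-3, 0, 0], "dr": [0, 0, 0], "fingers": 0}, {"delta_pos": [-2, 0, 0], "dr": [0, 0, 0], "fingers": 0}, {"delta_pos": [-2, 0, 0], "dr": [0, 0, 0], "fingers": 0}, {"delta_pos": [-1, 0, 0], "dr": [0, 0, 0], "fingers": 0}, {"delta_pos": [0, 0, 0], "dr": [0, 0, 0], "fingers": 0}, {"delta_pos": [0, 0, 0], "dr": [0, 0, 0], "fingers": 0}])

```text
t: 23.48
eef_pos: [0.6067, -0.0396, 0.2454]
tcp_rot: [0.03, 3.141, -0.0]
wrist_force: [-0.2, -0.1, -1.2]
opening: 0.133
grasp_force: 59.3
```

The downward force during the wedge dropped back to the driver's weight, so the gate has sprung shut. I'll seat it and check contact.

>>> send_rows(steps=[{"delta_pos": [4, 0, 0], "dr": [0, 0, 0], "fingers": 0}, {"delta_pos": [4, 0, 2], "dr": [0, 0, 0], "fingers": 0}, {"delta_pos": [4, 0, 3], "dr": [0, 0, 0], "fingers": 0}, {"delta_pos": [0, 0, 4], "dr": [0, 0, 0], "fingers": 0}, {"delta_pos": [0, 0, 3], "dr": [0, 0, 0], "fingers": 0}, {"delta_pos": [0, 0, 2], "dr": [0, 0, 0], "fingers": 0}, {"delta_pos": [0, 0, 1.5], "dr": [0, 0, 0], "fingers": 0}, {"delta_pos": [0, 0, 0], "dr": [0, 0, 0], "fingers": 0}])

```text
t: 24.15
eef_pos: [0.5944, -0.0393, 0.2291]
tcp_rot: [-0.029, -3.141, -0.0]
wrist_force: [0.7, -0.0, -0.9]
opening: 0.133
grasp_force: 59.3
```

>>> send_rows(steps=[{"delta_pos": [0, 0, 1], "dr": [0, 0, 0], "fingers": 0}, {"delta_pos": [0, 0, 0.5], "dr": [0, 0, 0], "fingers": 0}, {"delta_pos": [0, 0, 0], "dr": [0, 0, 0], "fingers": 0}])

```text
t: 24.4
eef_pos: [0.5947, -0.0394, 0.2289]
tcp_rot: [0.03, 3.141, -0.0]
wrist_force: [-2.5, 0.7, 1.5]
opening: 0.132
grasp_force: 59.7
```

>>> send_rows(steps=[{"delta_pos": [0, 0, 0], "dr": [0, 0, 0], "fingers": 0.2}, {"delta_pos": [0, 0, 0], "dr": [0, 0, 0], "fingers": 0.3}, {"delta_pos": [0, 0, 0], "dr": [0, 0, 0], "fingers": 0.4}, {"delta_pos": [0, 0, 0], "dr": [0, 0, 0], "fingers": 0.45}, {"delta_pos": [0, 0, -10], "dr": [0, 0, 0], "fingers": 0.45}, {"delta_pos": [0, 0, -15], "dr": [0, 0, 0], "fingers": 0.45}, {"delta_pos": [0, 0, -20], "dr": [0, 0, 0], "fingers": 0.45}, {"delta_pos": [0, 0, -25], "dr": [0, 0, 0], "fingers": 0.45}, {"delta_pos": [0, 0, -25], "dr": [0, 0, 0], "fingers": 0.45}, {"delta_pos": [20, -30, 0], "dr": [0, 0, 0], "fingers": 0.45}, {"delta_pos": [20, -38, 0], "dr": [0, 0, 0], "fingers": 0.5}, {"delta_pos": [20, -38, 0], "dr": [0, 0, 0], "fingers": 0.5}])

```text
t: 25.4
eef_pos: [0.5335, -0.1425, 0.325]
tcp_rot: [0.026, 3.139, -0.002]
wrist_force: [0.6, 0.1, -0.5]
opening: 0.501
grasp_force: 0.0
```

>>> send_rows(steps=[{"delta_pos": [20, -38, 0], "dr": [0, 0, 0], "fingers": 0.5}, {"delta_pos": [20, -38, 0], "dr": [0, 0, 0], "fingers": 0.5}, {"delta_pos": [20, -38, 0], "dr": [0, 0, 0], "fingers": 0.5}, {"delta_pos": [20, -38, 0], "dr": [0, 0, 0.5], "fingers": 0.5}, {"delta_pos": [20, -38, 0], "dr": [0, 0, 0.9], "fingers": 0.5}, {"delta_pos": [0, 0, 8], "dr": [0, 0, 0.9], "fingers": 0.5}, {"delta_pos": [0, 0, 8], "dr": [0, 0, 0.9], "fingers": 0.5}, {"delta_pos": [0, 0, 0], "dr": [0, 0, 0], "fingers": 0.5}, {"delta_pos": [0, 0, 0], "dr": [0, 0, 0], "fingers": 0.5}, {"delta_pos": [0, 0, 0], "dr": [0, 0, 0], "fingers": 0.5}])

```text
t: 26.23
eef_pos: [0.432, -0.3234, 0.308]
tcp_rot: [0.463, 3.107, -0.001]
wrist_force: [0.0, -0.0, 0.1]
opening: 0.499
grasp_force: 0.0
```

```bash
python3 - <<'E'
from h import *
st=r.state(); im=read_camera("wrist"); print(st["t"],st["eef_pos"],st["tcp_rot"])
np.savez("w9.npz",im=im,p=st["eef_pos"],R=st["tcp_rot"])
M=R.from_rotvec(st["tcp_rot"]).as_matrix()
print(px("wrist",np.array([.4358,-.3394,.209])-.011*M[:,0],st).round(1), toolshift(np.array([.4358,-.3394,.2])-st["eef_pos"],st))
cv2.imwrite("pics/w9.png",cv2.resize(im[100:400,160:560,::-1],None,fx=2,fy=2,interpolation=cv2.INTER_CUBIC))
E
```

```text
26.2333 [ 0.43204667 -0.32340807  0.30796529] [ 4.62777061e-01  3.10656372e+00 -9.66620139e-04]
[294.3 286.5] [ -8.2 -14.1 108. ]
```

View pics/w9.png

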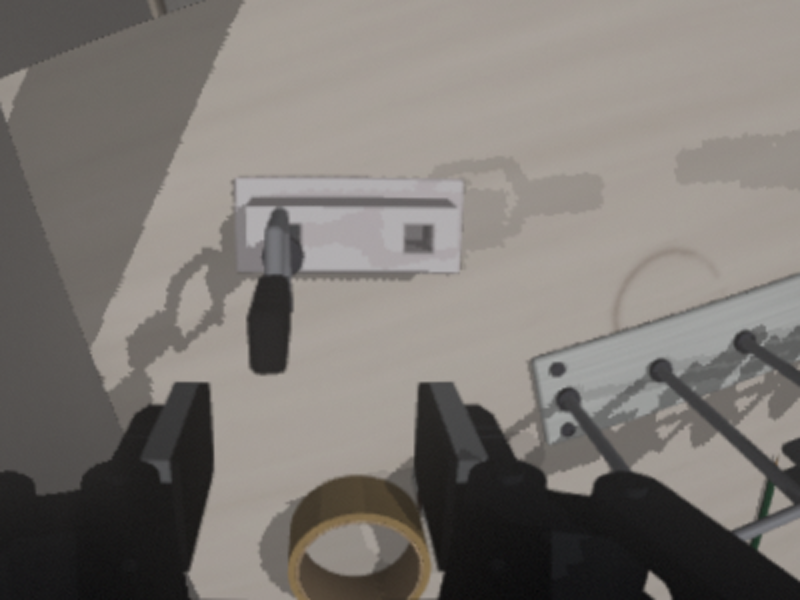

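Tab 3's far edge at crop (268,373), full-frame (294,286.5), matches the prediction. I'll descend.

>>> send_rows(steps=[{"delta_pos": [-8.2, -14.1, 8], "dr": [0, 0, 0.1], "fingers": 0.5}, {"delta_pos": [0, 0, 20], "dr": [0, 0, 0], "fingers": 0.5}, {"delta_pos": [0, 0, 20], "dr": [0, 0, 0], "fingers": 0.5}, {"delta_pos": [0, 0, 20], "dr": [0, 0, 0], "fingers": 0.5}, {"delta_pos": [0, 0, 20], "dr": [0, 0, 0], "fingers": 0.5}, {"delta_pos": [0, 0, 20], "dr": [0, 0, 0], "fingers": 0.5}, {"delta_pos": [0, 0, 0], "dr": [0, 0, 0], "fingers": 0.5}, {"delta_pos": [0, 0, 0], "dr": [0, 0, 0], "fingers": 0.5}, {"delta_pos": [0, 0, 0], "dr": [0, 0, 0], "fingers": 0.5}])

```text
t: 27.03
eef_pos: [0.4362, -0.3398, 0.2009]
tcp_rot: [0.478, 3.103, -0.002]
wrist_force: [1.2, 0.1, -0.2]
opening: 0.501
grasp_force: 0.0
```

```bash
python3 chk.py .4358 -.3394
```

```text
pred [318.  375.4] dark spans [(np.int32(301), np.int32(332))]
[ 0.4362 -0.3398  0.2009] shift to go [0.5 0.2 7.4]
```

>>> send_rows(steps=[{"delta_pos": [0.3, -0.4, 6.5], "dr": [0, 0, 0], "fingers": 0.5}, {"delta_pos": [0, 0, 0], "dr": [0, 0, 0], "fingers": 0.5}, {"delta_pos": [0, 0, 0], "dr": [0, 0, 0], "fingers": 0.3}, {"delta_pos": [0, 0, 0], "dr": [0, 0, 0], "fingers": 0.2}, {"delta_pos": [0, 0, 0], "dr": [0, 0, 0], "fingers": 0.1}, {"delta_pos": [0, 0, 0], "dr": [0, 0, 0], "fingers": 0}, {"delta_pos": [0, 0, 0], "dr": [0, 0, 0], "fingers": 0}, {"delta_pos": [0, 0, 0], "dr": [0, 0, 0], "fingers": 0}, {"delta_pos": [0, 0, 0], "dr": [0, 0, 0], "fingers": 0}])

```text
t: 27.83
eef_pos: [0.4351, -0.3399, 0.193]
tcp_rot: [0.48, 3.104, -0.001]
wrist_force: [-0.3, 0.7, 1.5]
opening: 0.134
grasp_force: 58.7
```

>>> send_rows(steps=[{"delta_pos": [0, 0, -5], "dr": [0, 0, 0], "fingers": 0}, {"delta_pos": [0, 0, -6], "dr": [0, 0, 0], "fingers": 0}, {"delta_pos": [0, 0, -8], "dr": [0, 0, 0], "fingers": 0}, {"delta_pos": [0, 0, -8], "dr": [0, 0, 0], "fingers": 0}, {"delta_pos": [0, 0, -10], "dr": [0, 0, 0], "fingers": 0}, {"delta_pos": [0, 0, -10], "dr": [0, 0, 0], "fingers": 0}, {"delta_pos": [0, 0, -10], "dr": [0, 0, 0], "fingers": 0}, {"delta_pos": [0, 0, -10], "dr": [0, 0, 0], "fingers": 0}, {"delta_pos": [0, 0, 0], "dr": [0, 0, 0], "fingers": 0}, {"delta_pos": [0, 0, 0], "dr": [0, 0, 0], "fingers": 0}])

```text
t: 28.67
eef_pos: [0.4353, -0.3401, 0.2608]
tcp_rot: [0.48, 3.103, -0.002]
wrist_force: [0.3, 0.1, -0.7]
opening: 0.134
grasp_force: 58.4
```

>>> send_rows(steps=[{"delta_pos": [0, 25, 0], "dr": [0, 0, 0], "fingers": 0}, {"delta_pos": [0, 35, 0], "dr": [0, 0, 0], "fingers": 0}, {"delta_pos": [0, 30, 0], "dr": [0, 0, 0], "fingers": 0}, {"delta_pos": [0, 0, 0], "dr": [0, 0, -0.8], "fingers": 0}, {"delta_pos": [0, 0, 0], "dr": [0, 0, -0.9], "fingers": 0}, {"delta_pos": [0, 0, 0], "dr": [0, 0, -0.9], "fingers": 0}, {"delta_pos": [0, 0, 0], "dr": [0, 0, -0.69], "fingers": 0}, {"delta_pos": [-20, 25, 4], "dr": [0, 0, 0], "fingers": 0}, {"delta_pos": [-20, 30, 6], "dr": [0, 0, 0], "fingers": 0}, {"delta_pos": [-20, 30, 6], "dr": [0, 0, 0], "fingers": 0}, {"delta_pos": [0, 0, 0], "dr": [0, 0, 0], "fingers": 0}, {"delta_pos": [0, 0, 0], "dr": [0, 0, 0], "fingers": 0}])

```text
t: 29.67
eef_pos: [0.5238, -0.1685, 0.2419]
tcp_rot: [-0.026, -3.139, -0.002]
wrist_force: [0.1, 0.8, -1.4]
opening: 0.136
grasp_force: 59.5
```

>>> send_rows(steps=[{"delta_pos": [0, 0, 0], "dr": [0, 0, 0], "fingers": 0}, {"delta_pos": [0, 0, 0], "dr": [0, 0, 0], "fingers": 0}])

```text
t: 29.83
eef_pos: [0.5234, -0.1708, 0.2434]
tcp_rot: [-0.032, -3.141, 0.0]
wrist_force: [-0.1, -0.7, -0.7]
opening: 0.129
grasp_force: 59.5
```

>>> send_rows(steps=[{"delta_pos": [-13, 0, -0.8], "dr": [0, 0, 0], "fingers": 0}, {"delta_pos": [-13, 0, 0], "dr": [0, 0, 0], "fingers": 0}, {"delta_pos": [-10, 0, 0], "dr": [0, 0, 0], "fingers": 0}, {"delta_pos": [-5, 0, 0], "dr": [0, 0, 0], "fingers": 0}, {"delta_pos": [-5, 0, 0], "dr": [0, 0, 0], "fingers": 0}, {"delta_pos": [-5, 0, 0], "dr": [0, 0, 0], "fingers": 0}, {"delta_pos": [-5, 0, 0], "dr": [0, 0, 0], "fingers": 0}, {"delta_pos": [-5, 0, 0], "dr": [0, 0, 0], "fingers": 0}])

```text
t: 30.5
eef_pos: [0.5844, -0.1714, 0.244]
tcp_rot: [-0.031, -3.139, -0.001]
wrist_force: [-4.8, -1.2, -0.7]
opening: 0.136
grasp_force: 59.6
```

>>> send_rows(steps=[{"delta_pos": [-4, 0, 0], "dr": [0, 0, 0], "fingers": 0}, {"delta_pos": [-4, 0, 0], "dr": [0, 0, 0], "fingers": 0}, {"delta_pos": [-3, 0, 0], "dr": [0, 0, 0], "fingers": 0}])

```text
t: 30.75
eef_pos: [0.596, -0.1713, 0.2433]
tcp_rot: [-0.031, -3.141, -0.001]
wrist_force: [-0.1, 0.0, -4.8]
opening: 0.134
grasp_force: 59.0
```

>>> send_rows(steps=[{"delta_pos": [-3, 0, 0], "dr": [0, 0, 0], "fingers": 0}, {"delta_pos": [-2, 0, 0], "dr": [0, 0, 0], "fingers": 0}, {"delta_pos": [-2, 0, 0], "dr": [0, 0, 0], "fingers": 0}, {"delta_pos": [-1, 0, 0], "dr": [0, 0, 0], "fingers": 0}, {"delta_pos": [0, 0, 0], "dr": [0, 0, 0], "fingers": 0}, {"delta_pos": [0, 0, 0], "dr": [0, 0, 0], "fingers": 0}])

```text
t: 31.25
eef_pos: [0.604, -0.1717, 0.2447]
tcp_rot: [0.031, 3.141, -0.0]
wrist_force: [-0.6, -0.6, -1.5]
opening: 0.135
grasp_force: 59.4
```

>>> send_rows(steps=[{"delta_pos": [4, 0, 0], "dr": [0, 0, 0], "fingers": 0}, {"delta_pos": [4, 0, 2], "dr": [0, 0, 0], "fingers": 0}, {"delta_pos": [3.5, 0, 3], "dr": [0, 0, 0], "fingers": 0}, {"delta_pos": [0, 0, 4], "dr": [0, 0, 0], "fingers": 0}, {"delta_pos": [0, 0, 3], "dr": [0, 0, 0], "fingers": 0}, {"delta_pos": [0, 0, 2], "dr": [0, 0, 0], "fingers": 0}, {"delta_pos": [0, 0, 1.2], "dr": [0, 0, 0], "fingers": 0}, {"delta_pos": [0, 0, 0], "dr": [0, 0, 0], "fingers": 0}])

```text
t: 31.92
eef_pos: [0.5922, -0.1715, 0.2288]
tcp_rot: [-0.031, -3.141, -0.0]
wrist_force: [-0.3, -1.2, -1.5]
opening: 0.13
grasp_force: 59.5
```

>>> send_rows(steps=[{"delta_pos": [0, 0, 1], "dr": [0, 0, 0], "fingers": 0}, {"delta_pos": [0, 0, 0.5], "dr": [0, 0, 0], "fingers": 0}, {"delta_pos": [0, 0, 0], "dr": [0, 0, 0], "fingers": 0}])

```text
t: 32.17
eef_pos: [0.5925, -0.1715, 0.2285]
tcp_rot: [0.031, 3.141, -0.0]
wrist_force: [-0.3, 0.9, 2.7]
opening: 0.131
grasp_force: 59.9
```

>>> send_rows(steps=[{"delta_pos": [0, 0, 0], "dr": [0, 0, 0], "fingers": 0.2}, {"delta_pos": [0, 0, 0], "dr": [0, 0, 0], "fingers": 0.3}, {"delta_pos": [0, 0, 0], "dr": [0, 0, 0], "fingers": 0.4}, {"delta_pos": [0, 0, 0], "dr": [0, 0, 0], "fingers": 0.45}, {"delta_pos": [0, 0, -10], "dr": [0, 0, 0], "fingers": 0.45}, {"delta_pos": [0, 0, -15], "dr": [0, 0, 0], "fingers": 0.45}, {"delta_pos": [0, 0, -20], "dr": [0, 0, 0], "fingers": 0.45}, {"delta_pos": [0, 0, -25], "dr": [0, 0, 0], "fingers": 0.45}, {"delta_pos": [0, 0, -25], "dr": [0, 0, 0], "fingers": 0.45}, {"delta_pos": [15, -20, 0], "dr": [0, 0, 0], "fingers": 0.3}, {"delta_pos": [20, -30, 0], "dr": [0, 0, 0], "fingers": 0.2}, {"delta_pos": [20, -35, 0], "dr": [0, 0, 0], "fingers": 0.2}])

```text
t: 33.17
eef_pos: [0.536, -0.2554, 0.326]
tcp_rot: [0.026, 3.138, -0.003]
wrist_force: [0.8, -1.7, -0.6]
opening: 0.2
grasp_force: 0.0
```

>>> send_rows(steps=[{"delta_pos": [20, -35, 0], "dr": [0, 0, 0], "fingers": 0.2}, {"delta_pos": [15, -25, 0], "dr": [0, 0, 0], "fingers": 0.2}, {"delta_pos": [0, 0, 0], "dr": [0, 0, 0], "fingers": 0.2}, {"delta_pos": [0, 0, 0], "dr": [0, 0, 0], "fingers": 0.2}, {"delta_pos": [0, 0, 0], "dr": [0, 0, 0], "fingers": 0.2}, {"delta_pos": [0, 0, 0], "dr": [0, 0, 0], "fingers": 0.2}, {"delta_pos": [0, 0, 0], "dr": [0, 0, 0], "fingers": 0.2}, {"delta_pos": [0, 0, 0], "dr": [0, 0, 0], "fingers": 0.2}])

```text
t: 33.83
eef_pos: [0.5001, -0.3138, 0.3229]
tcp_rot: [0.028, 3.141, 0.0]
wrist_force: [0.9, -0.1, -0.5]
opening: 0.2
grasp_force: 0.0
```

```bash
python3 - <<'E'
from h import *
st=r.state(); w=read_camera("wrist"); t=read_camera("top"); s=read_camera("scene"); print(st["t"],st["eef_pos"],st["wrist_force"])
f=lambda a,sz: cv2.resize(a[:,:,::-1],sz,interpolation=cv2.INTER_CUBIC)
cv2.imwrite("pics/fin.png",np.vstack([np.hstack([f(t[180:300,110:430],(533,200)),f(s[170:310,240:490],(267,200))]),f(w[200:420,240:640],(727,400))[:,:727].copy() if 0 else cv2.copyMakeBorder(f(w[200:420,240:640],(727,400)),0,0,0,73,0)]))
E
```

```text
33.8333 [ 0.50012881 -0.31375207  0.32288464] [ 0.93268163 -0.11529787 -0.46084019]
```

View pics/fin.png

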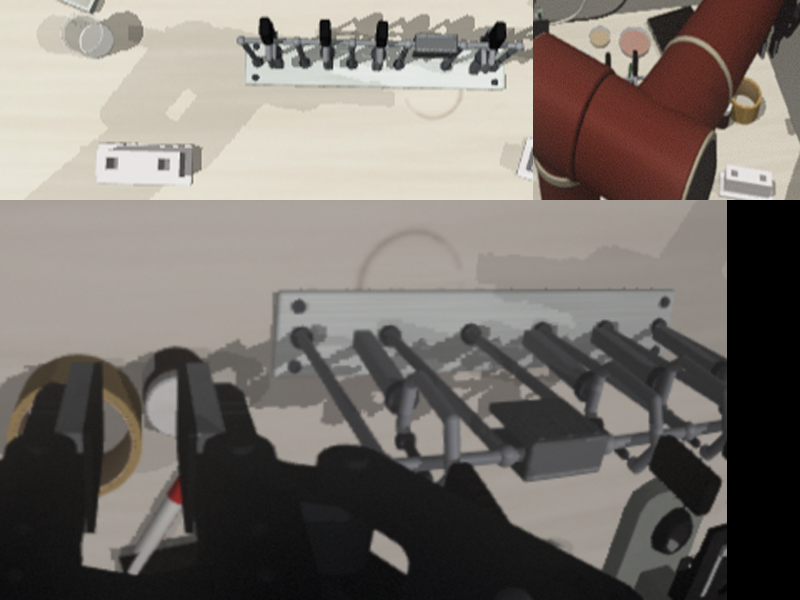

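All four drivers hang at eyes 0, 1, 2 and 4, the saddle is in place at (560,455), and both stands, the beaker and the jar are undisturbed. I'll take one closer look from the side to confirm that the gates are shut.

>>> send_rows(steps=[{"delta_pos": [-20, -5, 0], "dr": [0, 0, 0], "fingers": 0.2}, {"delta_pos": [-25, -5, 0], "dr": [0, 0, 0], "fingers": 0.2}, {"delta_pos": [-25, -5, 10], "dr": [0, 0, 0], "fingers": 0.2}, {"delta_pos": [-25, 0, 10], "dr": [0, 0, 0], "fingers": 0.2}, {"delta_pos": [0, 0, 10], "dr": [0, 0, 0], "fingers": 0.2}, {"delta_pos": [0, 0, 0], "dr": [0, 0, 0], "fingers": 0.2}, {"delta_pos": [0, 0, 0], "dr": [0, 0, 0], "fingers": 0.2}, {"delta_pos": [0, 0, 0], "dr": [0, 0, 0], "fingers": 0.2}])

```text
t: 34.65
eef_pos: [0.5936, -0.3316, 0.2933]
tcp_rot: [0.031, 3.141, -0.001]
wrist_force: [1.2, 0.5, 0.4]
opening: 0.204
grasp_force: 0.0
```

```bash
python3 - <<'E'
from h import *
st=r.state(); w=read_camera("wrist"); print(st["t"],st["eef_pos"])
P=[]
for q in ([.5922,-.170],[.5947,-.0383],[.5959,.0277],[.5972,.0937]):
    u=px("wrist",[*q,.165],st); print(u.round(0)); u=np.clip(u.astype(int),[45,45],[594,434])
    c=cv2.convertScaleAbs(w[u[1]-45:u[1]+45,u[0]-45:u[0]+45,::-1],alpha=1.8)
    P.append(cv2.resize(c,(300,300),interpolation=cv2.INTER_CUBIC))
cv2.imwrite("pics/gates.png",np.vstack([np.hstack(P[:2]),np.hstack(P[2:])]))
E
```

```text
34.65 [ 0.59362702 -0.33155739  0.2933471 ]
[528. 239.]
[636. 240.]
[672. 241.]
[701. 241.]
```

View pics/gates.png

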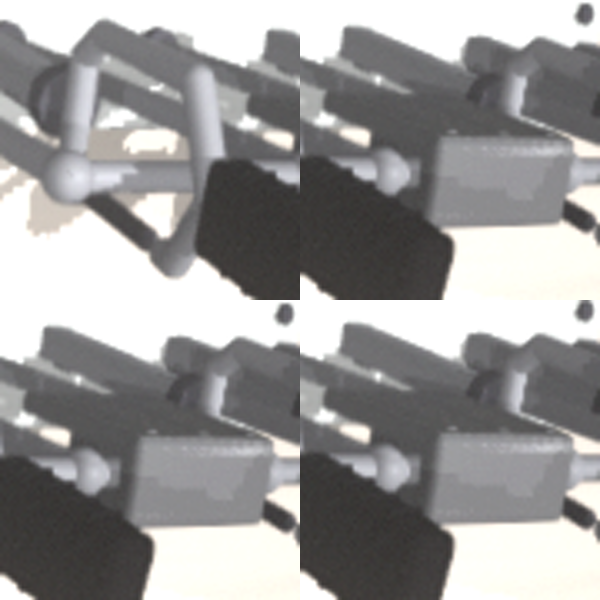

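Driver 3's gate pin runs straight from the lower left, (90,200), to the nose at (170,255), so it is shut with the bar inside. The other three gates are hidden behind the saddle here, but their presses gave the same motion and force readings. The gripper is clear of everything, so I'm handing in.

```bash
python3 -c "
from station import r
print(r.finish_job())"
```

```text
the job is handed in; nothing more can be done
None
```

I hung all four drivers on eyes 0, 1, 2 and 4, left the saddle on eye 3, and handed the job in at about 35 s; only driver 3's gate was clearly seen shut, and I judged the other three from the same motion and force readings.

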